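# Change the drums on a three-spindle sander and put it back in drive

### The arm

A 6-joint arm with a two-finger parallel gripper is mounted at the origin on a cart in front of the work surface, level with it; the furniture and walls round the work are solid. World frame = base frame: x ahead of the robot, y to its left, z up, the work surface at z = 0. Lengths are in m, angles in rad, forces in N, time in s.
With the tool pointing down it reaches from about 0.375 to 0.9 m from the base axis. Payload 3.1 kg.
Tool frame: the origin (TCP) lies midway between the tips of the shut fingers; the grasp point (between the pads) lies 19 mm behind it (manip.grip_depth is the distance from the TCP to the grasp point, in m); z points along the fingers, y is the line along which they close (so a half turn about z gives the same grasp; the last joint's range is limited). The gripper opens to 85 mm and grips with 20 to 120 N. Pads are 22 mm wide; open, the fingers measure 114 mm over their backs; the gripper's body (76 mm by 85 mm) begins 54 mm behind the grasp point. The pads swing forward as they close: fully open they stand 13 mm farther back than shut.
Start: joints at [-1.421, 0.527, 1.433, -0, 1.181, -0.178], TCP at [0.202, -0.591, 0.231] pointing down, gripper open.
Joint ranges: [-3.08, 3.08], [-0.75, 2.2], [0.22, 2.44], [-1.43, 4.57], [0, 2.65], [-2.85, 2.85]. Speed limits (rad/s): [2.79, 2.79, 3.14, 3.14, 3.14, 3.14].

### API

Orientations are given as a unit quaternion [x, y, z, w].
In Python, from station import telemetry, snapshot, manip gives the robot as it stands. The module is installed in compiled form; this text tells all that it offers.
- The arm moves only by the shell command python3 -m crank 'ROWS' [OPENING] [FORCE]. ROWS is text: rows parted by semicolons, each of 6 numbers parted by spaces: the shift along the tool's x, y, z as a fraction of full scale, then the turn, a rotation vector about the tool's x, y, z as a fraction of full scale. A call has exactly 5 rows; each row shifts and turns the commanded pose from where the row before left it, along the tool's axes as they then stand; what a row does not reach is not made up. Full scale, the value 1, is 4 cm for a shift and 90 degrees for a turn. A row lasts 1/10 s, in which the tool goes at most 50 mm and 8.59 degrees, less where a joint would pass 70% of its speed; a pose out of reach is approached as far as the arm can. A call with a number of a shift or a turn outside -1 to 1 is refused whole. A call with a gripper value outside its range is refused whole. OPENING is the opening, from -1 (shut) to 1 (fully open), set as the call begins (- or left out, the last holds). The fingers move at their own pace and stop on an object; FORCE is the grip in N (left out, the last holds). Time passes only in rows, so rows that do not move let the fingers close, or fill a call up. It gives the time, the measured TCP pose, the force, the opening and the grip force at its end, in the units of the state.
- telemetry.sense(): the state, without advancing time (a new reading comes with each control period).
- snapshot(name): name is "side" or "top" or "wrist"; returns a dict with "image" (384x512x3 uint8, red, green, blue), "depth" (384x512 float32, m along the optical axis (not along the pixel's ray), 0 where there is no reading), "camera_matrix" (3x3 intrinsics, pixels), "rvec" (rotation vector, rad) and "tvec" (3), from world to camera coordinates, as OpenCV has them. Camera axes: x right, y down, z forward; pixel columns grow to the right and rows downward; lengths in m; the calibration is good to about 2 mm. A picture is of the moment at which its call begins.
- manip.sign_off(): hands the job in; it is judged then, once.
The state is a dict: "t": time; "q": joint angles; "qd": joint speeds; "tau": joint torques, N m; "tcp_pos": TCP position; "tool_rot": TCP orientation; "force": force on the tool from outside, world axes, zero at the start; "ft_torque": the same for the moment, N m; "finger_gap": opening from 0.0 (shut) to 1.0 (fully open); "gripper_force": force on a finger pad.
Only numpy, scipy, OpenCV 4.12 (cv2) and the standard library are available. Lean on these libraries where they do the work, as an engineer would, in place of code of your own. Each camera call takes 0.05 s, during which the arm holds its last target. There are 200 camera calls.

### The job

The drive lever at the left end of the drum sander is in gear (pushed away from you): raise its red lockout collar, bring the lever back to neutral and let the collar drop again, and only then take the two black worn drums off their spindles and put them side by side in the dark steel tray. Fit each new drum that is on the bench on the spindle whose flange has the colour of its core, turned so that its keyway slides over the brass key and it sits fully down on the flange. Last, raise the collar again, push the lever all the way back into drive and let the collar drop; leave the chisel and the mallet alone.

Things in the scene. Friction and masses are not known exactly. Their poses are not given: they have to be found in the camera images.
- sander: three-spindle bench drum sander: green housing 160 mm deep (its x) and 390 mm wide, aluminium table 45 mm high; fixed. Origin on the bench under the line of spindles; x away from the robot at yaw 0, y to its left. Housing from y = -165 to +225 mm. Spindles at x = 0, y = +75 (red), -25 (yellow), -125 mm (blue); drive lever at x = 0, y = +180 mm.
- seat_red (a point): top centre of the red flange (42 mm across, 51 mm above the bench) of the spindle at the sander's y = +75 mm; z up, x towards the brass key. The 16 mm shaft ends in a tapered nose 47 mm above; the key is 5 mm wide, out to radius 12 mm, its tapered top 35 mm above. A fitted drum rests here, origin 18 mm above; one out of line with the key stops some 30 mm too high.
- spindle_red (a joint): turn of the red spindle in the sander, rad, positive anticlockwise from above; at 0 its key points along the sander's -x, towards the robot. It turns with light drag (0.06 N m) and stays where it is left.
- seat_yellow (a point): top centre of the yellow flange (42 mm across, 51 mm above the bench) of the spindle at the sander's y = -25 mm; z up, x towards the brass key. The 16 mm shaft ends in a tapered nose 47 mm above; the key is 5 mm wide, out to radius 12 mm, its tapered top 35 mm above. A fitted drum rests here, origin 18 mm above; one out of line with the key stops some 30 mm too high.
- spindle_yellow (a joint): turn of the yellow spindle in the sander, rad, positive anticlockwise from above; at 0 its key points 0.35 rad anticlockwise of the sander's -x (seen from above). It turns with light drag (0.06 N m) and stays where it is left.
- seat_blue (a point): top centre of the blue flange (42 mm across, 51 mm above the bench) of the spindle at the sander's y = -125 mm; z up, x towards the brass key. The 16 mm shaft ends in a tapered nose 47 mm above; the key is 5 mm wide, out to radius 12 mm, its tapered top 35 mm above. A fitted drum rests here, origin 18 mm above; one out of line with the key stops some 30 mm too high.
- spindle_blue (a joint): turn of the blue spindle in the sander, rad, positive anticlockwise from above; at 0 its key points 0.40 rad clockwise of the sander's -x (seen from above). It turns with light drag (0.06 N m) and stays where it is left.
- drive_lever (a joint): tilt of the drive lever about the sander's y, rad: +0.40 drive (leaning away from the robot, green end of the gate), -0.40 neutral (towards the robot, white end). It stays where left (drag 0.15 N m). With the collar down a crossbar meets yellow lugs on the gate about 0.2 rad either side of upright, both ways; with the collar 8 mm or more up it passes.
- lock_collar (a joint): height of the red lockout collar up the lever, m: 0 down, 0.014 fully raised. A spring (3 to 4.4 N) pushes it down when released.
- lever_pivot (a point): pivot of the drive lever, 55 mm above the bench, with the axes of the sander (the lever leans in its x-z plane, about its y axis).
- collar_grip (a point): grip point on the collar's axis, 84 mm from the pivot with the collar down; z up along the lever, y along its hinge. The red ribbed collar, 28 mm in diameter, reaches from 24 mm below to 6 mm above; under it is a 42 mm crossbar along y. The black knob (25 mm) ends 42 mm above this point, collar down. Fingers go on the two y sides, from above.
- worn_mid: worn black-sleeved sanding drum, cylinder 56 mm across, 36 mm high, 0.12 kg, at first on the middle (yellow) spindle; origin at its middle, 18 mm above its lower face, z along its axis. A 19 mm bore runs through it with one keyway, 8 mm wide, open at both ends, on its own +x side out to radius 13.5 mm; a white tick on both faces marks it. Either end may go down. Lifts straight off.
- worn_right: worn black-sleeved sanding drum, cylinder 56 mm across, 36 mm high, 0.12 kg, at first on the right (blue) spindle; origin at its middle, 18 mm above its lower face, z along its axis. A 19 mm bore runs through it with one keyway, 8 mm wide, open at both ends, on its own +x side out to radius 13.5 mm; a white tick on both faces marks it. Either end may go down. Lifts straight off.
- drum_red: new (may be absent) brown sanding drum, red core, cylinder 56 mm across, 36 mm high, 0.12 kg, upright; origin at its middle, 18 mm above its lower face, z along its axis. A 19 mm bore runs through it with one keyway, 8 mm wide, open at both ends, on its own +x side out to radius 13.5 mm; a white tick on both faces marks it. Either end may go down.
- drum_yellow: new (may be absent) brown sanding drum, yellow core, cylinder 56 mm across, 36 mm high, 0.12 kg, upright; origin at its middle, 18 mm above its lower face, z along its axis. A 19 mm bore runs through it with one keyway, 8 mm wide, open at both ends, on its own +x side out to radius 13.5 mm; a white tick on both faces marks it. Either end may go down.
- drum_blue: new (may be absent) brown sanding drum, blue core, cylinder 56 mm across, 36 mm high, 0.12 kg, upright; origin at its middle, 18 mm above its lower face, z along its axis. A 19 mm bore runs through it with one keyway, 8 mm wide, open at both ends, on its own +x side out to radius 13.5 mm; a white tick on both faces marks it. Either end may go down.
- scrap_tray_in (a point): centre of the inner floor (4 mm above the bench) of the shallow dark steel tray for worn drums: 200 mm along its x, 150 mm along its y outside, walls 4 mm thick, 28 mm high; fixed.
- chisel: flat carving chisel with a wooden handle, 187 mm long, lying on the bench behind; bystander
- mallet: round carver's mallet, 151 mm long, lying on the bench behind; bystander
Not all that is in view belongs to the job. Leave any purple look-alike of the drum_red alone. Leave any green look-alike of the drum_yellow alone.

How it is judged:
On the way, in this order (a step that is already met when the one before it is completed fails the run):
1. the drive lever is in neutral with its collar down, the worn drums still on their spindles (value of joint drive_lever below -0.3 rad and value of joint lock_collar below 0.004 m and horizontal distance between worn_mid and seat_yellow below 0.005 m and z of worn_mid in the frame of seat_yellow below 0.025 m and horizontal distance between worn_right and seat_blue below 0.005 m and z of worn_right in the frame of seat_blue below 0.025 m), for 0.2 s.
2. both worn drums lie in the tray and every new drum is fitted on its spindle, the lever still in neutral (value of joint drive_lever below -0.3 rad and value of joint lock_collar below 0.004 m and x of worn_mid in the frame of scrap_tray_in between -0.085 and 0.085 m and y of worn_mid in the frame of scrap_tray_in between -0.065 and 0.065 m and z of each of worn_mid, worn_right in the frame of scrap_tray_in below 0.035 m and x of worn_right in the frame of scrap_tray_in between -0.085 and 0.085 m and y of worn_right in the frame of scrap_tray_in between -0.065 and 0.065 m and horizontal distance between drum_red and seat_red below 0.004 m and z of drum_red in the frame of seat_red between 0.0145 and 0.0215 m and angle between the x axis of drum_red and the x axis of seat_red, either way round below 0.2 rad and angle between the z axis of drum_red and the z axis of seat_red, either way round below 0.08 rad and horizontal distance between drum_yellow and seat_yellow below 0.004 m and z of drum_yellow in the frame of seat_yellow between 0.0145 and 0.0215 m and angle between the x axis of drum_yellow and the x axis of seat_yellow, either way round below 0.2 rad and angle between the z axis of drum_yellow and the z axis of seat_yellow, either way round below 0.08 rad and horizontal distance between drum_blue and seat_blue below 0.004 m and z of drum_blue in the frame of seat_blue between 0.0145 and 0.0215 m and angle between the x axis of drum_blue and the x axis of seat_blue, either way round below 0.2 rad and angle between the z axis of drum_blue and the z axis of seat_blue, either way round below 0.08 rad), for 0.2 s.
3. the drive lever is in drive with its collar down (value of joint drive_lever above 0.3 rad and value of joint lock_collar below 0.004 m), for 0.2 s.
At the end, for the whole second after the job is handed in: The lever is in drive (above 0.30 rad) with its collar down (below 4 mm); both worn drums lie in the tray, neither on top of the other; each new drum is on the spindle of its colour: within 4 mm of its axis, within 3.5 mm of fully down, keyway within 0.2 rad of the key, level; all at rest (all of step 3 and x of worn_mid in the frame of scrap_tray_in between -0.085 and 0.085 m and y of worn_mid in the frame of scrap_tray_in between -0.065 and 0.065 m and z of each of worn_mid, worn_right in the frame of scrap_tray_in below 0.035 m and x of worn_right in the frame of scrap_tray_in between -0.085 and 0.085 m and y of worn_right in the frame of scrap_tray_in between -0.065 and 0.065 m and horizontal distance between drum_red and seat_red below 0.004 m and z of drum_red in the frame of seat_red between 0.0145 and 0.0215 m and angle between the x axis of drum_red and the x axis of seat_red, either way round below 0.2 rad and angle between the z axis of drum_red and the z axis of seat_red, either way round below 0.08 rad and horizontal distance between drum_yellow and seat_yellow below 0.004 m and z of drum_yellow in the frame of seat_yellow between 0.0145 and 0.0215 m and angle between the x axis of drum_yellow and the x axis of seat_yellow, either way round below 0.2 rad and angle between the z axis of drum_yellow and the z axis of seat_yellow, either way round below 0.08 rad and horizontal distance between drum_blue and seat_blue below 0.004 m and z of drum_blue in the frame of seat_blue between 0.0145 and 0.0215 m and angle between the x axis of drum_blue and the x axis of seat_blue, either way round below 0.2 rad and angle between the z axis of drum_blue and the z axis of seat_blue, either way round below 0.08 rad and linear speed of each of drum_red, drum_yellow, drum_blue, worn_mid, worn_right below 0.02 m/s); the robot touches nothing.
It fails at once if a worn drum is drawn up off its spindle while the lever is not in neutral ((value of joint drive_lever above -0.2 rad and z of worn_mid in the frame of seat_yellow above 0.04 m and horizontal distance between worn_mid and seat_yellow below 0.03 m) or (value of joint drive_lever above -0.2 rad and z of worn_right in the frame of seat_blue above 0.04 m and horizontal distance between worn_right and seat_blue below 0.03 m)).
It fails at once if the chisel or the mallet is disturbed (distance of any of chisel, mallet from where it was at the start of the episode above 0.03 m).
Of drum_red, drum_yellow, drum_blue only 2 to 3 are there at a start; the rules pass over those that are not, and their reading is None.
At some moment in a run one of drum_red, drum_yellow, drum_blue may be knocked a few centimetres aside while the robot is not near it.
Once in a run the grip may slacken for a moment while it holds something.
It also fails if it takes over 192 s, if anything falls off the work surface, if the arm or the gripper's body presses on something with over 40 N, if the wrist force passes 120 N, or if a joint passes its speed limit or range.

## Working session

There is one attempt and no reset: what is moved stays moved. The work goes in short steps, Python scripts to look and compute and a shell command to move; the robot and the scene stay as the last step left them, time stands still between calls to the robot, and variables do not carry over. Pictures are saved under pics/ and viewed, at most 14 in all, crops included, and the job is handed in when it is done.

```bash
mkdir -p pics; cat > h.py <<'E'
import numpy as np,cv2
from station import telemetry,snapshot,manip
from scipy.spatial.transform import Rotation as R
def snap(n,f=None):
    s=snapshot(n); s['R']=cv2.Rodrigues(np.array(s['rvec'],float))[0]; s['t']=np.array(s['tvec'],float).ravel()
    if f: cv2.imwrite('pics/'+f,s['image'][:,:,::-1])
    return s
def ray(s,uv,z):
    uv=np.atleast_2d(np.array(uv,float)); K=np.array(s['camera_matrix'])
    d=(np.linalg.inv(K)@np.c_[uv,np.ones(len(uv))].T).T@s['R']; c=-s['R'].T@s['t']
    return c+d*((z-c[2])/d[:,2:3])
def cloud(s):
    K=np.array(s['camera_matrix']); v,u=np.mgrid[:384,:512]; d=s['depth']
    p=np.stack([(u-K[0,2])*d/K[0,0],(v-K[1,2])*d/K[1,1],d],-1)
    return (p-s['t'])@s['R']
def proj(s,P):
    p=np.atleast_2d(P)@s['R'].T+s['t']; q=p@np.array(s['camera_matrix']).T; return q[:,:2]/q[:,2:]
def st():
    s=telemetry.sense(); print('t%.2f'%s['t'],'tcp',np.round(s['tcp_pos'],4),'gap',round(s['finger_gap'],3),'gf',np.round(s['gripper_force'],1),'F',np.round(s['force'],1),'ax',np.round(R.from_quat(s['tool_rot']).as_matrix().T,3).tolist()); return s
E
python3 - <<'E'
from h import *
st()
for n in('top','side'):
    s=snap(n,n+'0.png'); np.save('pics/%s0.npy'%n,s,allow_pickle=True); print(n,-s['R'].T@s['t'],np.round(s['R'],2).tolist(),s['camera_matrix'][0][0])
a=cv2.imread('pics/top0.png'); cv2.imwrite('pics/top0b.png',cv2.resize(a,(800,600),interpolation=cv2.INTER_CUBIC))
E
```

```text
t0.00 tcp [ 0.2017 -0.5908  0.2303] gap 0.997 gf 0.0 F [-0.3 -0.6 -0.6] ax [[0.946, 0.323, 0.0], [0.323, -0.946, -0.002], [-0.0, 0.002, -1.0]]
top [ 0.33569137 -0.00247683  1.13257257] [[0.0, -1.0, -0.01], [-0.98, -0.0, -0.18], [0.18, 0.01, -0.98]] 358.93434777454945
side [0.50102292 1.02237131 0.9905257 ] [[-1.0, -0.05, 0.02], [-0.05, 0.65, -0.76], [0.03, -0.76, -0.65]] 375.9928090862042
```

View pics/top0b.png

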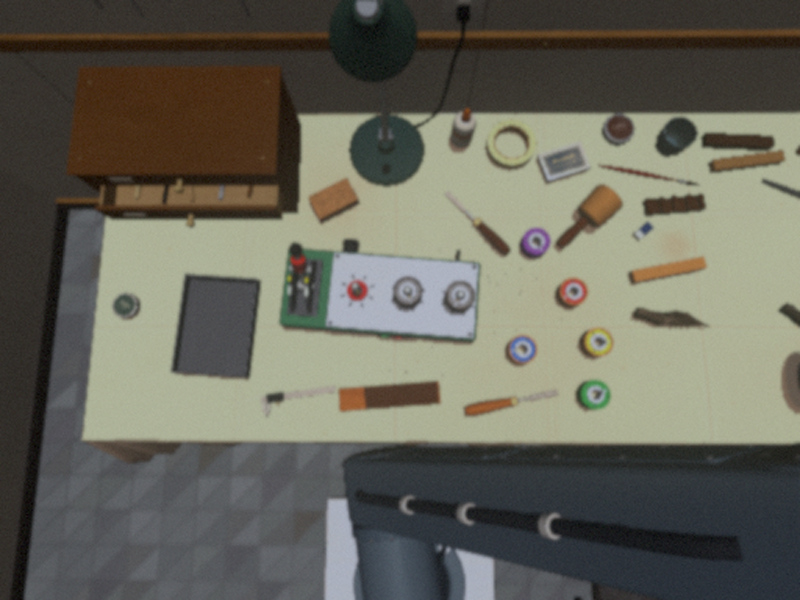

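View pics/side0.png

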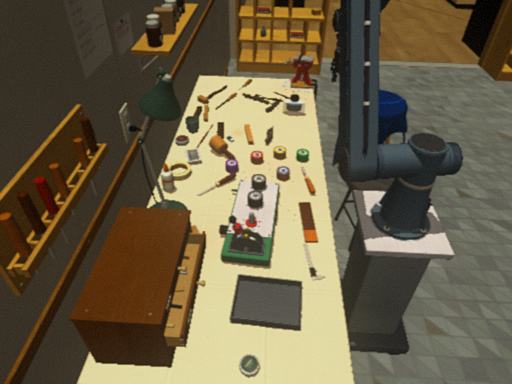

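```bash
python3 - <<'E'
from h import *
s=np.load('pics/top0.npy',allow_pickle=True).item(); P=cloud(s); f=.64
def fit(name,uv,z,r=12,band=.008):
    u,v=[int(a*f) for a in uv]; m=np.zeros((384,512),bool); m[v-r:v+r,u-r:u+r]=True
    m&=abs(P[...,2]-z)<band
    n,l,stt,c=cv2.connectedComponentsWithStats(m.astype(np.uint8)); k=1+np.argmax(stt[1:,4]); mk=(l==k).astype(np.uint8)
    cn=max(cv2.findContours(mk,0,2)[0],key=cv2.contourArea); (cc,rr)=cv2.minEnclosingCircle(cn)
    q=P[l==k]; print(name,stt[k,4],'bbox ctr',np.round((q.min(0)+q.max(0))/2,4),'mean',np.round(q.mean(0),4),'size',np.round(q.max(0)-q.min(0),4),'circ ray',np.round(ray(s,cc,z)[0],4))
fit('red',(572,292),.036);fit('yel',(597,342),.036);fit('blu',(521,350),.036)
fit('pur',(536,241),.036);fit('grn',(594,394),.036)
fit('wm',(407,291),.087);fit('wr',(459,295),.087)
fit('rednose',(357,290),.095,8,.01)
for n,uv in(('tray',[(185,275),(259,280),(248,377),(173,371)]),):
    p=ray(s,np.array(uv)*f,.028); print(n,np.round(p,3).tolist(),p.mean(0), np.round(np.diff(p,axis=0),3).tolist())
p=ray(s,np.array([(330,253),(480,261),(474,340),(326,327)])*f,.045);print('table',np.round(p,3).tolist())
v,u=int(250*f),int(296*f); q=P[v-8:v+20,u-12:u+12]; 
k=np.unravel_index(q[...,2].argmax(),q.shape[:2]); print('knob',q[k], np.round(q[q[...,2]>.16].mean(0),3))
E
```

```text
red 235 bbox ctr [ 0.5507 -0.3265  0.0342] mean [ 0.5509 -0.3256  0.0347] size [0.0545 0.0575 0.0124] circ ray [ 0.5514 -0.3252  0.036 ]
yel 245 bbox ctr [ 0.4515 -0.3695  0.0342] mean [ 0.4509 -0.3685  0.0344] size [0.0526 0.0562 0.0123] circ ray [ 0.4512 -0.368   0.036 ]
blu 239 bbox ctr [ 0.4358 -0.2205  0.034 ] mean [ 0.4362 -0.2209  0.0346] size [0.0523 0.0544 0.0117] circ ray [ 0.4356 -0.2201  0.036 ]
pur 228 bbox ctr [ 0.6547 -0.2551  0.0351] mean [ 0.6547 -0.2555  0.0348] size [0.055  0.0539 0.0133] circ ray [ 0.6537 -0.2549  0.036 ]
grn 254 bbox ctr [ 0.3506 -0.3576  0.0352] mean [ 0.3492 -0.3571  0.0344] size [0.0534 0.0575 0.0137] circ ray [ 0.3487 -0.3563  0.036 ]
wm 262 bbox ctr [0.5418 0.0039 0.087 ] mean [0.5415 0.0036 0.0857] size [0.0556 0.0507 0.016 ] circ ray [0.5408 0.0036 0.087 ]
wr 270 bbox ctr [ 0.5332 -0.0955  0.087 ] mean [ 0.5333 -0.0957  0.086 ] size [0.0545 0.0537 0.015 ] circ ray [ 0.5332 -0.0957  0.087 ]
rednose 23 bbox ctr [0.5484 0.1027 0.0925] mean [0.5481 0.1023 0.0952] size [0.0134 0.0121 0.0145] circ ray [0.5473 0.1027 0.095 ]
tray [[0.585, 0.455, 0.028], [0.575, 0.303, 0.028], [0.38, 0.315, 0.028], [0.391, 0.464, 0.028]] [0.48273139 0.38436382 0.028     ] [[-0.01, -0.151, 0.0], [-0.194, 0.012, 0.0], [0.011, 0.149, 0.0]]
table [[0.626, 0.159, 0.045], [0.61, -0.141, 0.045], [0.452, -0.126, 0.045], [0.477, 0.162, 0.045]]
knob [ 0.33569137 -0.00247683  1.13257257] [0.588 0.193 0.216]
```

```bash
python3 -m crank '0 0 -0.5 0 0 0.0857; 0 0 -0.5 0 0 0.0857; 0 0 -0.5 0 0 0.0857; 0 0 -0.5 0 0 0; 0 0 -0.5 0 0 0' 1 40
python3 -m crank '.287 -.825 0 0 0 0;.287 -.825 0 0 0 0;.287 -.825 0 0 0 0;.287 -.825 0 0 0 0;.287 -.825 0 0 0 0'
python3 -m crank '.287 -.825 0 0 0 0;.287 -.825 0 0 0 0;.287 -.825 0 0 0 0;.287 -.825 0 0 0 0;.287 -.825 0 0 0 0'
python3 -m crank '.287 -.825 0 0 0 0;.287 -.825 0 0 0 0;.287 -.825 0 0 0 0;.287 -.825 0 0 0 0;.287 -.825 0 0 0 0'
python3 -m crank '.287 -.825 0 0 0 0;.287 -.825 0 0 0 0;.287 -.825 0 0 0 0;.287 -.825 0 0 0 0;.287 -.825 0 0 0 0'
python3 -m crank '0 0 0 0 0 0;0 0 0 0 0 0;0 0 0 0 0 0;0 0 0 0 0 0;0 0 0 0 0 0'
python3 - <<'E'
from h import *
S=st(); s=snap('wrist','w1.png'); np.save('pics/w1.npy',s,allow_pickle=True)
c=-s['R'].T@s['t']; M=R.from_quat(S['tool_rot']).as_matrix(); print('cam in tool',M.T@(c-S['tcp_pos']),np.round(s['R']@M,2).tolist(),s['camera_matrix'][0][0])
E
```

```text
t: 0.6
tcp_pos: [0.2018, -0.591, 0.3315]
tool_rot: [0.999, -0.038, -0.0, -0.001]
force: [-0.2, -1.3, -0.3]
finger_gap: 1.003
gripper_force: 0.0
t: 1.1
tcp_pos: [0.2717, -0.4296, 0.3309]
tool_rot: [0.999, -0.038, -0.0, -0.001]
force: [0.3, 0.7, -0.6]
finger_gap: 1.002
gripper_force: 0.0
t: 1.6
tcp_pos: [0.3412, -0.2694, 0.331]
tool_rot: [0.999, -0.038, -0.0, -0.0]
force: [0.4, -0.2, -0.4]
finger_gap: 1.002
gripper_force: 0.0
t: 2.1
tcp_pos: [0.4107, -0.1093, 0.3311]
tool_rot: [0.999, -0.038, -0.0, -0.0]
force: [0.8, -0.6, -0.5]
finger_gap: 1.004
gripper_force: 0.0
t: 2.6
tcp_pos: [0.4803, 0.0509, 0.331]
tool_rot: [0.999, -0.037, -0.0, 0.0]
force: [-0.1, -0.2, -0.3]
finger_gap: 1.005
gripper_force: 0.0
t: 3.1
tcp_pos: [0.48, 0.0485, 0.3314]
tool_rot: [0.999, -0.038, -0.0, 0.0]
force: [0.2, -0.0, -0.6]
finger_gap: 1.001
gripper_force: 0.0
t3.10 tcp [0.48   0.0485 0.3314] gap 1.001 gf 0.0 F [ 0.2 -0.  -0.6] ax [[0.997, -0.077, -0.0], [-0.077, -0.997, 0.0], [-0.0, -0.0, -1.0]]
cam in tool [ 0.06645106  0.00112495 -0.14345117] [[0.0, 1.0, -0.0], [-0.97, 0.0, -0.26], [-0.26, 0.0, 0.97]] 335.06215105700323
```

View pics/w1.png

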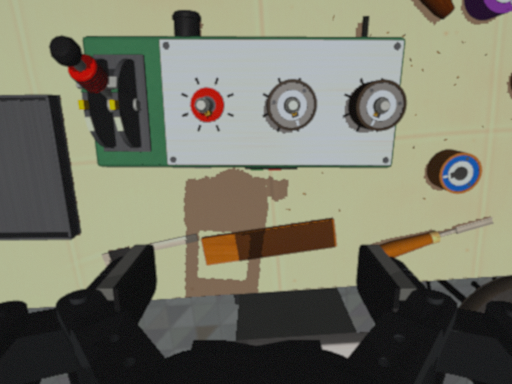

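```bash
python3 - <<'E'
from h import *
s=np.load('pics/w1.npy',allow_pickle=True).item(); P=cloud(s)
a=ray(s,[(206,103),(292,103),(381,103)],.096);print(np.round(a,4).tolist())
for n,(u,v),z in(('wm',(292,106),.087),('wr',(381,107),.087),('rf',(207,104),.051)):
    m=np.zeros((384,512),bool); m[v-34:v+34,u-34:u+34]=1; m&=abs(P[...,2]-z)<.004; 
    if n=='rf': m&=s['image'][...,0]>1.6*s['image'][...,1]
    (c,r)=cv2.minEnclosingCircle(np.argwhere(m)[:,::-1].astype(np.float32)); q=P[m]; print(n,c,r,np.round(ray(s,c,z)[0],4),np.round((q.min(0)+q.max(0))/2,4),np.round(q.max(0)-q.min(0),3))
im=cv2.cvtColor(s['image'],cv2.COLOR_RGB2HSV); 
m=((im[...,0]<6)|(im[...,0]>174))&(im[...,1]>150)&(im[...,2]>60); m[:,130:]=0; q=P[m]; q=q[q[:,2]>.08]; print('collar',np.round([q.mean(0),q.min(0),q.max(0)],4))
print('table',np.round(ray(s,[(161,38),(404,38),(392,167),(161,165)],.045),4).tolist())
x=s['image'][70:200,0:150]; print('knobtop',P[50,65])
print('tray',np.round(ray(s,[(55,96),(79,237)],.028),3).tolist())
I=cv2.resize(s['image'][60:150,170:420],None,fx=3.2,fy=3.2,interpolation=cv2.INTER_CUBIC); cv2.imwrite('pics/w1c.png',I[:,:,::-1])
E
```

```text
[[0.551, 0.0964, 0.096], [0.544, 0.0029, 0.096], [0.5367, -0.094, 0.096]]
wm (291.7149658203125, 104.64019012451172) 25.995882034301758 [0.5422 0.0023 0.087 ] [0.5417 0.0021 0.0871] [0.056 0.056 0.008]
wr (380.5, 104.5) 27.10175895690918 [ 0.5349 -0.0967  0.087 ] [ 0.5337 -0.0973  0.087 ] [0.055 0.056 0.008]
rf (207.0, 104.203125) 17.278446197509766 [0.5501 0.1018 0.051 ] [0.5496 0.1021 0.0518] [0.039 0.04  0.005]
collar [[0.5861 0.1998 0.14  ]
 [0.5462 0.0423 0.1176]
 [0.603  0.2163 0.4748]]
table [[0.6292, 0.1482, 0.045], [0.6077, -0.1378, 0.045], [0.4536, -0.1283, 0.045], [0.4788, 0.1708, 0.045]]
knobtop [0.60137001 0.19802035 0.17297264]
tray [[0.575, 0.298, 0.028], [0.382, 0.308, 0.028]]
```

View pics/w1c.png

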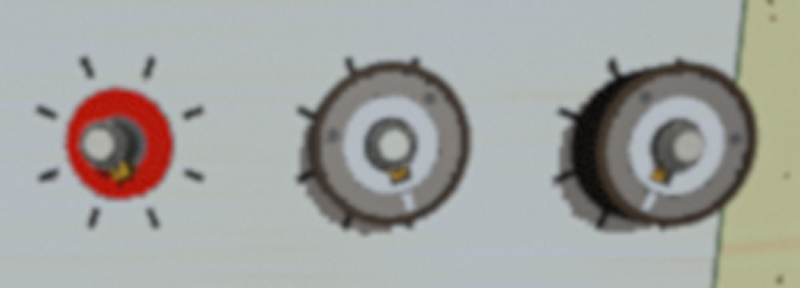

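```bash
python3 -m crank '.05 -.98 0 0 0 0;.05 -.98 0 0 0 0;.05 -.98 0 0 0 0;.05 -.98 0 0 0 0;0 0 0 0 0 0' >/dev/null
python3 -m crank '0 0 0 0 0 0;0 0 0 0 0 0;0 0 0 0 0 0;0 0 0 0 0 0;0 0 0 0 0 0' >/dev/null
python3 - <<'E'
from h import *
st(); s=snap('wrist','w2.png'); P=cloud(s)
im=cv2.cvtColor(s['image'],cv2.COLOR_RGB2HSV)
g=np.array([.590,.205,.132]); u,v=np.round(proj(s,g)[0]).astype(int); print('pix',u,v)
box=np.zeros((384,512),bool); box[max(v-50,0):v+50,u-40:u+40]=1
m=((im[...,0]<6)|(im[...,0]>174))&(im[...,1]>150)&(im[...,2]>50)&box&(P[...,2]>.09)&(P[...,2]<.17)
q=P[m]; print('collar',m.sum(),np.round([q.mean(0),q.min(0),q.max(0)],4))
uv=np.argwhere(m)[:,::-1]; print(uv.min(0),uv.max(0), 'ray ctr',np.round(ray(s,[(uv.min(0)+uv.max(0))/2],.137),4))
m2=box&(P[...,2]>.155); q=P[m2]; print('knob',np.round([q.mean(0),q.min(0),q.max(0)],4))
I=cv2.resize(s['image'][max(v-100,0):v+100,max(u-130,0):u+130],None,fx=3,fy=3,interpolation=cv2.INTER_CUBIC)[:600,:800]; cv2.imwrite('pics/w2c.png',I[:,:,::-1])
E
```

```text
t4.15 tcp [0.5001 0.2044 0.3315] gap 1.003 gf 0.0 F [ 0.5 -0.2  0.2] ax [[0.997, -0.076, 0.0], [-0.076, -0.997, 0.0], [0.0, -0.0, -1.0]]
pix 247 79
collar 569 [[0.584  0.2045 0.1386]
 [0.5711 0.1911 0.0912]
 [0.5979 0.2208 0.166 ]]
[233  69] [261  99] ray ctr [[0.5852 0.2053 0.137 ]]
knob [[0.6003 0.2028 0.1825]
 [0.5663 0.191  0.1607]
 [0.6144 0.2154 0.4749]]
```

View pics/w2c.png

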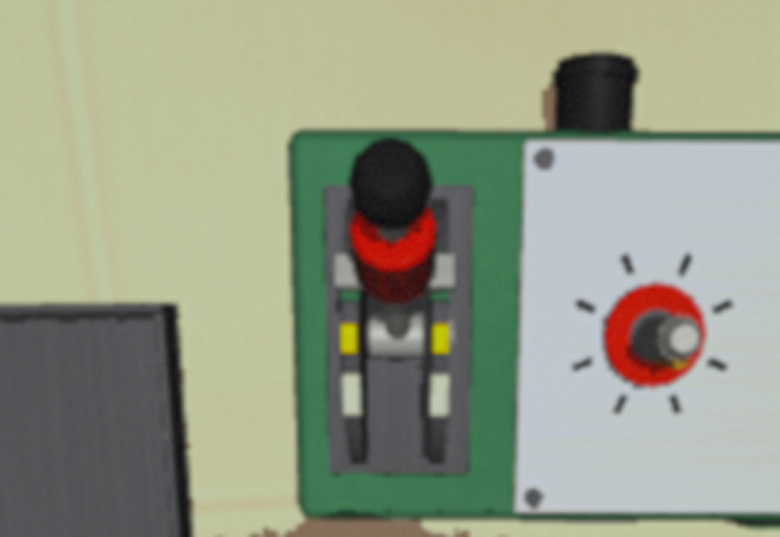

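```bash
python3 - <<'E'
from h import *
s=np.load('pics/top0.npy',allow_pickle=True).item(); P=cloud(s)
q=P[(P[...,2]>.06)&(P[...,1]>.13)&(P[...,0]>.62)&(P[...,2]<.7)&(P[...,0]<1.1)]
for z in(.06,.12,.18,.24,.3): 
    k=q[(q[:,2]>z)&(q[:,2]<z+.06)]; print(z,len(k),np.round(np.percentile(k,1,axis=0),3) if len(k) else '',np.round(k.min(0),3) if len(k) else '')
E
```

```text
0.06 3275 [0.68  0.147 0.062] [0.659 0.131 0.06 ]
0.12 3231 [0.679 0.162 0.121] [0.658 0.149 0.12 ]
0.18 13457 [0.721 0.169 0.182] [0.702 0.142 0.18 ]
0.24 3064 [0.997 0.14  0.241] [0.996 0.131 0.24 ]
0.3 102 [0.963 0.266 0.3  ] [0.963 0.266 0.3  ]
```

```bash
python3 -m crank '.75 -.06 0 0 0 0;.75 -.06 0 0 0 0;.75 -.06 0 0 0 0;0 0 0 0 0 0;0 0 .5 0 0 0' >/dev/null
python3 -m crank '0 0 .5 0 0 0;0 0 .5 0 0 0;0 0 .5 0 0 0;0 0 .5 0 0 0;0 0 .5 0 0 0' | tail -4
python3 -m crank '0 0 .5 0 0 0;0 0 .5 0 0 0;0 0 .5 0 0 0;0 0 .5 0 0 0;0 0 .4625 0 0 0' | tail -5
python3 -m crank '0 0 0 0 0 0;0 0 0 0 0 0;0 0 0 0 0 0;0 0 0 0 0 0;0 0 0 0 0 0' -1 40
python3 -m crank '0 0 0 0 0 0;0 0 0 0 0 0;0 0 0 0 0 0;0 0 0 0 0 0;0 0 0 0 0 0'
```

```text
tool_rot: [0.999, -0.038, -0.0, 0.0]
force: [0.8, -0.0, -0.9]
finger_gap: 1.002
gripper_force: 0.0
tcp_pos: [0.5893, 0.2055, 0.1121]
tool_rot: [0.999, -0.038, -0.001, 0.0]
force: [-0.2, -0.0, 0.4]
finger_gap: 1.001
gripper_force: 0.0
t: 6.2
tcp_pos: [0.5912, 0.2057, 0.1143]
tool_rot: [0.999, -0.037, 0.001, -0.0]
force: [-0.2, -0.1, 5.0]
finger_gap: 0.312
gripper_force: 39.3
t: 6.7
tcp_pos: [0.5912, 0.2057, 0.1142]
tool_rot: [0.999, -0.037, 0.001, -0.0]
force: [-0.1, -1.4, 5.5]
finger_gap: 0.311
gripper_force: 39.5
```

```bash
python3 -m crank '.04 0 -.092 0 0 0;.04 0 -.092 0 0 0;.04 0 -.094 0 0 0;0 0 0 0 0 0;0 0 0 0 0 0'
python3 -m crank '-.180 0 -.067 0 0 0;-.185 0 -.053 0 0 0;-.188 0 -.038 0 0 0;-.191 0 -.023 0 0 0;-.192 0 -.008 0 0 0'
python3 -m crank '-.192 0 .008 0 0 0;-.191 0 .023 0 0 0;-.188 0 .038 0 0 0;-.185 0 .053 0 0 0;-.180 0 .067 0 0 0'
python3 -m crank '0 0 0 0 0 0;0 0 0 0 0 0;0 0 0 0 0 0;0 0 0 0 0 0;0 0 0 0 0 0'
python3 - <<'E'
from h import *
snap('wrist','w3.png')
E
```

```text
t: 7.2
tcp_pos: [0.5948, 0.2053, 0.1235]
tool_rot: [0.999, -0.038, -0.0, -0.0]
force: [0.1, 1.6, -4.6]
finger_gap: 0.31
gripper_force: 39.7
t: 7.7
tcp_pos: [0.5586, 0.2082, 0.1325]
tool_rot: [0.999, -0.037, 0.002, -0.0]
force: [4.5, 0.5, -4.6]
finger_gap: 0.31
gripper_force: 39.6
t: 8.2
tcp_pos: [0.5226, 0.2111, 0.1256]
tool_rot: [0.999, -0.037, 0.004, -0.0]
force: [5.9, -0.1, -1.5]
finger_gap: 0.308
gripper_force: 39.8
t: 8.7
tcp_pos: [0.521, 0.2111, 0.1241]
tool_rot: [0.999, -0.038, 0.001, -0.0]
force: [3.6, 1.3, -2.8]
finger_gap: 0.312
gripper_force: 39.7
```

View pics/w3.png

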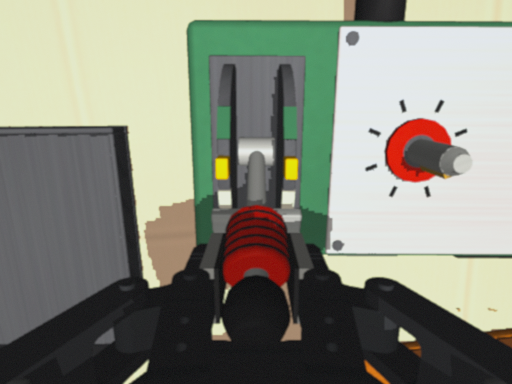

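```bash
python3 -m crank '0 0 0 0 0 0;0 0 0 0 0 0;0 0 0 0 0 0;0 0 0 0 0 0;0 0 0 0 0 0' 1 40 | tail -3
python3 -m crank '0 0 -.3 0 0 0;0 0 -.7 0 0 0;0 0 -.7 0 0 0;0 0 -.7 0 0 0;0 0 -.7 0 0 0' >/dev/null
python3 -m crank '.1525 .8575 -.05 0 0 0;.1525 .8575 0 0 0 0;.1525 .8575 0 0 0 0;.1525 .8575 0 0 0 0;.1525 .8575 0 0 0 0' >/dev/null
python3 -m crank '.1525 .8575 0 0 0 0;0 0 0 0 0 0;0 0 0 0 0 0;0 0 0 0 0 0;0 0 0 0 0 0' >/dev/null
python3 - <<'E'
from h import *
st(); s=snap('wrist','w4.png'); P=cloud(s); np.save('pics/w4.npy',s,allow_pickle=True)
im=cv2.cvtColor(s['image'],cv2.COLOR_RGB2HSV)
t=snap('side','s4.png'); cv2.imwrite('pics/s4c.png',cv2.resize(t['image'][150:300,180:330],None,fx=4,fy=4,interpolation=cv2.INTER_CUBIC)[:,:,::-1])
for n,g in(('wm',(.5416,.003,.087)),('wr',(.5337,-.0964,.087))):
    u,v=proj(s,g)[0]; m=(abs(P[...,2]-.087)<.004)&(np.hypot(P[...,0]-g[0],P[...,1]-g[1])<.04)
    (c,r)=cv2.minEnclosingCircle(np.argwhere(m)[:,::-1].astype(np.float32)); q=P[m]; print(n,c,r,np.round(ray(s,c,.087)[0],4),np.round((q.min(0)+q.max(0))/2,4),np.round(q.max(0)-q.min(0),3))
E
```

```text
force: [0.3, 0.1, 0.5]
finger_gap: 1.002
gripper_force: 0.0
t10.75 tcp [0.5412 0.0041 0.2501] gap 0.997 gf 0.0 F [ 0.2  0.2 -0.9] ax [[0.997, -0.073, -0.0], [-0.073, -0.997, -0.0], [-0.0, 0.0, -1.0]]
wm (256.66949462890625, 176.0) 29.938011169433594 [0.5423 0.0021 0.087 ] [0.5418 0.0022 0.0868] [0.056 0.055 0.008]
wr (363.5, 176.5) 31.120832443237305 [ 0.5346 -0.0975  0.087 ] [ 0.5338 -0.0976  0.087 ] [0.056 0.056 0.008]
```

View pics/s4c.png

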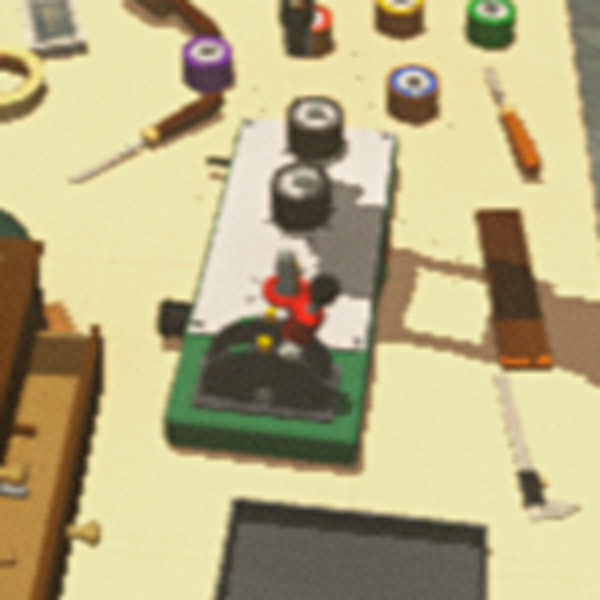

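View pics/w4.png

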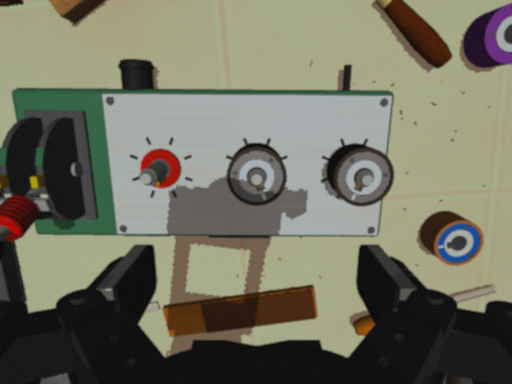

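```bash
python3 -m crank '.01 .03 .5 0 0 0;0 0 .5 0 0 0;0 0 .5 0 0 0;0 0 .5 0 0 0;0 0 .5 0 0 0'|tail -4
python3 -m crank '0 0 .5 0 0 0;0 0 .5 0 0 0;0 0 .5 0 0 0;0 0 .5 0 0 0;0 0 .5 0 0 0' |tail -5
python3 -m crank '0 0 0 0 0 0;0 0 0 0 0 0;0 0 0 0 0 0;0 0 0 0 0 0;0 0 0 0 0 0' -1 50
python3 -m crank '0 0 0 0 0 0;0 0 0 0 0 0;0 0 0 0 0 0;0 0 0 0 0 0;0 0 0 0 0 0'
```

```text
tool_rot: [0.999, -0.037, 0.0, -0.0]
force: [-0.0, -0.0, -0.4]
finger_gap: 1.002
gripper_force: 0.0
tcp_pos: [0.542, 0.0024, 0.0492]
tool_rot: [0.999, -0.037, 0.0, 0.0]
force: [0.1, 0.3, 0.8]
finger_gap: 1.0
gripper_force: 0.0
t: 12.35
tcp_pos: [0.5421, 0.0023, 0.0507]
tool_rot: [0.999, -0.038, 0.001, -0.0]
force: [0.5, 5.3, 0.8]
finger_gap: 0.64
gripper_force: 53.3
t: 12.85
tcp_pos: [0.5421, 0.0023, 0.0507]
tool_rot: [0.999, -0.038, 0.001, -0.0]
force: [-0.4, 5.4, 1.7]
finger_gap: 0.644
gripper_force: 53.4
```

```bash
python3 -m crank '0 0 -.2 0 0 0;0 0 -.4 0 0 0;0 0 -.5 0 0 0;0 0 -.5 0 0 0;0 0 -.5 0 0 0'|tail -5
python3 -m crank '0 0 -.5 0 0 0;0 0 -.5 0 0 0;0 0 -.5 0 0 0;0 0 -.5 0 0 0;0 0 -.5 0 0 0' |tail -5
python3 -m crank '-.118 -.934 0 0 0 0;-.118 -.934 0 0 0 0;-.118 -.934 0 0 0 0;-.118 -.934 0 0 0 0;-.118 -.934 0 0 0 0' |tail -2
python3 -m crank '-.118 -.934 0 0 0 0;-.118 -.934 0 0 0 0;-.118 -.934 0 0 0 0;-.118 -.934 0 0 0 0;-.118 -.934 0 0 0 0' |tail -2
python3 -m crank '0 0 0 0 0 0;0 0 0 0 0 0;0 0 0 0 0 0;0 0 0 0 0 0;0 0 0 0 0 0'
python3 - <<'E'
from h import *
s=snap('wrist','w5.png'); print(np.round(proj(s,[(.585,.458,.028),(.575,.303,.028),(.38,.315,.028)])))
E
```

```text
tcp_pos: [0.5419, 0.0009, 0.1349]
tool_rot: [0.999, -0.037, 0.0, 0.001]
force: [0.0, 0.1, -1.6]
finger_gap: 0.641
gripper_force: 54.4
tcp_pos: [0.5416, 0.0008, 0.2351]
tool_rot: [0.999, -0.038, 0.0, 0.001]
force: [-0.3, -0.3, -0.4]
finger_gap: 0.641
gripper_force: 54.4
finger_gap: 0.642
gripper_force: 54.5
finger_gap: 0.643
gripper_force: 54.5
t: 15.35
tcp_pos: [0.5231, 0.3765, 0.2341]
tool_rot: [0.999, -0.038, 0.0, 0.0]
force: [-0.6, -0.2, -2.0]
finger_gap: 0.641
gripper_force: 54.5
[[170. 115.]
 [323. 113.]
 [317. 285.]]
```

View pics/w5.png

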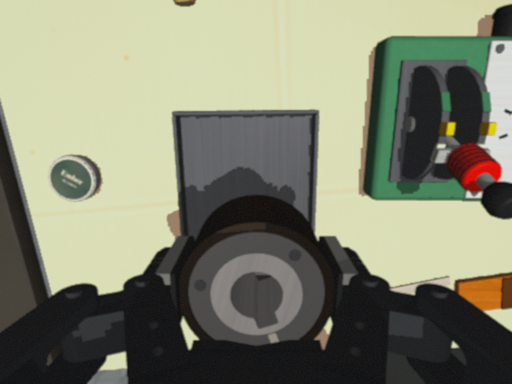

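```bash
python3 -m crank '0 -.08 .475 0 0 0;0 0 .475 0 0 0;0 0 .475 0 0 0;0 0 .475 0 0 0;0 0 .475 0 0 0'|tail -2
python3 -m crank '0 0 .475 0 0 0;0 0 .475 0 0 0;0 0 .475 0 0 0;0 0 .475 0 0 0;0 0 .475 0 0 0' |tail -2
python3 -m crank '0 0 .475 0 0 0;0 0 .475 0 0 0;0 0 0 0 0 0;0 0 0 0 0 0;0 0 0 0 0 0' |tail -6
python3 -m crank '0 0 0 0 0 0;0 0 0 0 0 0;0 0 0 0 0 0;0 0 0 0 0 0;0 0 0 0 0 0' 1|tail -5
python3 -m crank '0 0 -.5 0 0 0;0 0 -1 0 0 0;0 0 -1 0 0 0;0 0 -1 0 0 0;0 0 -1 0 0 0'|tail -2
python3 -m crank '0 0 -1 0 0 0;0 0 -.6 0 0 0;.0965 .985 0 0 0 0;.0965 .985 0 0 0 0;.0965 .985 0 0 0 0'|tail -2
python3 -m crank '.0965 .985 0 0 0 0;.0965 .985 0 0 0 0;.0965 .985 0 0 0 0;.0965 .985 0 0 0 0;.0965 .985 0 0 0 0'|tail -2
python3 -m crank '.0965 .985 0 0 0 0;.0965 .985 0 0 0 0;.0965 .985 0 0 0 0;.0965 .985 0 0 0 0;0 0 0 0 0 0'
python3 -m crank '0 0 0 0 0 0;0 0 0 0 0 0;0 0 0 0 0 0;0 0 0 0 0 0;0 0 0 0 0 0'
```

```text
finger_gap: 0.642
gripper_force: 54.5
finger_gap: 0.643
gripper_force: 54.5
t: 16.9
tcp_pos: [0.5234, 0.3809, 0.0067]
tool_rot: [0.999, -0.038, 0.0, -0.0]
force: [0.0, 0.5, -1.2]
finger_gap: 0.642
gripper_force: 55.6
tcp_pos: [0.523, 0.3811, 0.0061]
tool_rot: [0.999, -0.037, 0.0, -0.0]
force: [0.3, -0.5, 1.0]
finger_gap: 1.005
gripper_force: 0.0
finger_gap: 0.997
gripper_force: 0.0
finger_gap: 1.0
gripper_force: 0.0
finger_gap: 0.999
gripper_force: 0.0
t: 19.4
tcp_pos: [0.5344, -0.0988, 0.2501]
tool_rot: [0.999, -0.04, 0.001, 0.001]
force: [0.1, -0.6, -0.6]
finger_gap: 1.004
gripper_force: 0.0
t: 19.9
tcp_pos: [0.5337, -0.093, 0.25]
tool_rot: [0.999, -0.037, -0.0, -0.0]
force: [-0.1, -0.8, 0.5]
finger_gap: 0.994
gripper_force: 0.0
```

```bash
python3 -m crank '0 .068 .5 0 0 0;0 0 .5 0 0 0;0 0 .5 0 0 0;0 0 .5 0 0 0;0 0 .5 0 0 0'|tail -4
python3 -m crank '0 0 .5 0 0 0;0 0 .5 0 0 0;0 0 .5 0 0 0;0 0 .5 0 0 0;0 0 .5 0 0 0' |tail -5
python3 -m crank '0 0 0 0 0 0;0 0 0 0 0 0;0 0 0 0 0 0;0 0 0 0 0 0;0 0 0 0 0 0' -1 50 |tail -5
python3 -m crank '0 0 0 0 0 0;0 0 0 0 0 0;0 0 0 0 0 0;0 0 0 0 0 0;0 0 0 0 0 0'
```

```text
tool_rot: [0.999, -0.037, 0.0, 0.0]
force: [-0.2, 0.7, -0.3]
finger_gap: 0.997
gripper_force: 0.0
tcp_pos: [0.5339, -0.0964, 0.0492]
tool_rot: [0.999, -0.037, 0.0, 0.0]
force: [-0.2, -0.2, -0.3]
finger_gap: 1.004
gripper_force: 0.0
tcp_pos: [0.5339, -0.0968, 0.0507]
tool_rot: [0.999, -0.037, 0.001, 0.0]
force: [-0.7, 0.9, -1.7]
finger_gap: 0.639
gripper_force: 52.8
t: 21.9
tcp_pos: [0.5339, -0.0968, 0.0505]
tool_rot: [0.999, -0.038, 0.001, 0.0]
force: [-0.1, 0.2, 6.7]
finger_gap: 0.641
gripper_force: 53.2
```

```bash
python3 -m crank '0 0 -.2 0 0 0;0 0 -.4 0 0 0;0 0 -.5 0 0 0;0 0 -.5 0 0 0;0 0 -.5 0 0 0'|tail -5
python3 -m crank '0 0 -.5 0 0 0;0 0 -.6 0 0 0;0 0 -.6 0 0 0;0 0 -.6 0 0 0;0 0 -.6 0 0 0' |tail -2
python3 -m crank '-.273 -.981 0 0 0 0;-.273 -.981 0 0 0 0;-.273 -.981 0 0 0 0;-.273 -.981 0 0 0 0;-.273 -.981 0 0 0 0' |tail -2
python3 -m crank '-.273 -.981 0 0 0 0;-.273 -.981 0 0 0 0;-.273 -.981 0 0 0 0;-.273 -.981 0 0 0 0;-.273 -.981 0 0 0 0' |tail -2
python3 -m crank '-.273 -.981 0 0 0 0;-.273 -.981 0 0 0 0;0 0 0 0 0 0;0 0 0 0 0 0;0 0 0 0 0 0'
python3 -m crank '0 0 .48 0 0 0;0 0 .48 0 0 0;0 0 .48 0 0 0;0 0 .48 0 0 0;0 0 .48 0 0 0'
```

```text
tcp_pos: [0.533, -0.0965, 0.1345]
tool_rot: [0.999, -0.038, -0.001, -0.0]
force: [0.6, 0.2, -2.0]
finger_gap: 0.644
gripper_force: 53.1
finger_gap: 0.642
gripper_force: 53.1
finger_gap: 0.643
gripper_force: 53.2
finger_gap: 0.639
gripper_force: 53.2
t: 24.4
tcp_pos: [0.4379, 0.3817, 0.2496]
tool_rot: [0.999, -0.038, -0.0, 0.001]
force: [-0.6, 0.4, -1.5]
finger_gap: 0.643
gripper_force: 53.4
t: 24.9
tcp_pos: [0.4388, 0.381, 0.1534]
tool_rot: [0.999, -0.039, -0.0, 0.0]
force: [0.3, 0.1, -1.2]
finger_gap: 0.643
gripper_force: 53.4
```

```bash
python3 -m crank '0 -.1 .525 0 0 0;0 0 .525 0 0 0;0 0 .525 0 0 0;0 0 .525 0 0 0;0 0 .525 0 0 0'|tail -2
python3 -m crank '0 0 .525 0 0 0;0 0 .525 0 0 0;0 0 0 0 0 0;0 0 0 0 0 0;0 0 0 0 0 0'|tail -5
python3 -m crank '0 0 0 0 0 0;0 0 0 0 0 0;0 0 0 0 0 0;0 0 0 0 0 0;0 0 0 0 0 0' 1|tail -5
python3 -m crank '0 0 -.5 0 0 0;0 0 -1 0 0 0;0 0 -1 0 0 0;0 0 -1 0 0 0;0 0 -1 0 0 0'|tail -2
python3 -m crank '0 0 -1 0 0 0;0 0 -1 0 0 0;.087 .947 -.5 0 0 0;.087 .947 -.5 0 0 0;.087 .947 -.5 0 0 0'|tail -2
python3 -m crank '.087 .947 0 0 0 0;.087 .947 0 0 0 0;.087 .947 0 0 0 0;.087 .947 0 0 0 0;.087 .947 0 0 0 0'|tail -2
python3 -m crank '.087 .947 0 0 0 0;.087 .947 0 0 0 0;.087 .947 0 0 0 0;.087 .947 0 0 0 0;.087 .947 0 0 0 0'|tail -2
python3 -m crank '.087 .947 0 0 0 0;.087 .947 0 0 0 0;.087 .947 0 0 0 0;.087 .947 0 0 0 0;.087 .947 0 0 0 0'|tail -2
python3 -m crank '0 0 0 0 0 0;0 0 0 0 0 0;0 0 0 0 0 0;0 0 0 0 0 0;0 0 0 0 0 0'
python3 - <<'E'
from h import *
s=snap('wrist','w6.png'); np.save('pics/w6.npy',s,allow_pickle=True)
E
```

```text
finger_gap: 0.641
gripper_force: 53.4
tcp_pos: [0.4391, 0.3863, 0.0079]
tool_rot: [0.999, -0.038, 0.0, -0.0]
force: [0.5, 0.0, -1.1]
finger_gap: 0.644
gripper_force: 53.6
tcp_pos: [0.4385, 0.3868, 0.0071]
tool_rot: [0.999, -0.037, 0.0, -0.0]
force: [0.4, 0.1, -0.5]
finger_gap: 0.998
gripper_force: 0.0
finger_gap: 0.999
gripper_force: 0.0
finger_gap: 0.999
gripper_force: 0.0
finger_gap: 0.996
gripper_force: 0.0
finger_gap: 1.003
gripper_force: 0.0
finger_gap: 1.0
gripper_force: 0.0
t: 29.4
tcp_pos: [0.4499, -0.2967, 0.3271]
tool_rot: [0.999, -0.037, 0.0, -0.0]
force: [0.2, 0.2, -0.5]
finger_gap: 1.004
gripper_force: 0.0
```

View pics/w6.png

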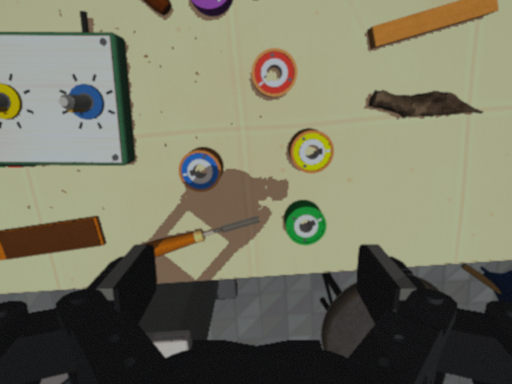

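```bash
cat >> h.py <<'E'
def drum(s,g,z=.036,show=None):
    """centre of top face and world angle of the tick (least saturated direction on the coloured ring)"""
    P=cloud(s); m=(abs(P[...,2]-z)<.005)&(np.hypot(P[...,0]-g[0],P[...,1]-g[1])<.042)
    (c,r)=cv2.minEnclosingCircle(np.argwhere(m)[:,::-1].astype(np.float32)); C=ray(s,c,z)[0]
    sat=cv2.cvtColor(s['image'],cv2.COLOR_RGB2HSV)[...,1].astype(np.float32)
    a=np.radians(np.arange(0,360,2)); out={}
    rr=np.arange(.012,.029,.001); X=np.array([[ (C[0]+q*np.cos(t),C[1]+q*np.sin(t),z) for t in a] for q in rr])
    uv=proj(s,X.reshape(-1,3)).astype(np.float32).reshape(len(rr),len(a),2); S=cv2.remap(sat,uv[...,0],uv[...,1],cv2.INTER_LINEAR)
    ring=np.argsort(-np.median(S,1))[:6]; p=S[ring].mean(0); ps=np.convolve(np.r_[p[-4:],p,p[:4]],np.ones(5)/5,'same')[4:-4]
    k=ps.argmin(); w=np.clip(np.median(p)-30-p,0,None); d=abs((a-a[k]+np.pi)%(2*np.pi)-np.pi)<.4; w=w*d
    ang=np.angle((w*np.exp(1j*a)).sum())
    return C,r,np.degrees(ang),np.degrees(a[k]),np.round(rr[np.sort(ring)],3),ps.min(),np.median(p)
E
python3 - <<'E'
from h import *
s=np.load('pics/w6.npy',allow_pickle=True).item()
for n,uv in(('red',(274,73)),('yel',(311,152)),('blu',(201,170))):
    print(n,drum(s,ray(s,uv,.036)[0]))
tiles=[cv2.resize(s['image'][v-24:v+24,u-24:u+24],(260,260),interpolation=cv2.INTER_CUBIC) for u,v in((274,73),(311,152),(201,170))]
cv2.imwrite('pics/w6c.png',np.hstack(tiles)[:,:,::-1])
E
```

```text
red (array([ 0.55175414, -0.32748561,  0.036     ]), 24.266176223754883, np.float64(124.09777508615285), np.float64(124.0), array([0.019, 0.02 , 0.021, 0.022, 0.023, 0.024]), np.float64(54.385449981689455), np.float32(186.60774))
yel (array([ 0.45106097, -0.37142262,  0.036     ]), 21.938507080078125, np.float64(-89.85951418091608), np.float64(270.0), array([0.019, 0.02 , 0.021, 0.022, 0.023, 0.024]), np.float64(67.87877578735352), np.float32(235.31445))
blu (array([ 0.4362641 , -0.22304004,  0.036     ]), 21.478466033935547, np.float64(98.56265327537666), np.float64(98.0), array([0.018, 0.019, 0.02 , 0.021, 0.022, 0.023]), np.float64(55.579199218750006), np.float32(177.92715))
```

View pics/w6c.png

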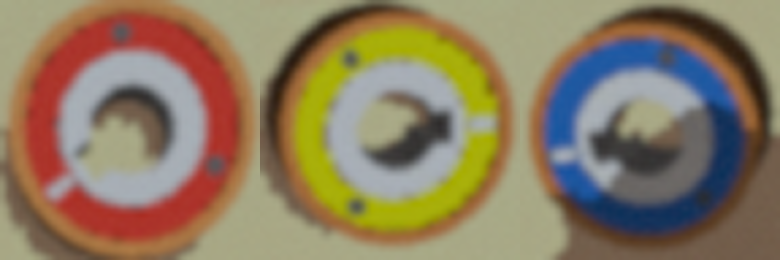

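```bash
python3 -m crank '-.1625 -.618 0 0 0 0;-.1625 -.618 0 0 0 0;-.1625 -.618 0 0 0 0;0 0 0 0 0 .0748;0 0 0 0 0 .0748'|tail -2
python3 -m crank '0 0 .5 0 0 .0748;0 0 .9 0 0 .0748;0 0 .9 0 0 0;0 0 .9 0 0 0;0 0 .9 0 0 0'|tail -2
python3 -m crank '0 0 .9 0 0 0;0 0 .9 0 0 0;0 0 0 0 0 0;0 0 0 0 0 0;0 0 0 0 0 0'|tail -6
python3 - <<'E'
from h import *
S=st(); s=snap('wrist','w7.png'); print(drum(s,(.436,-.2215)))
E
```

```text
finger_gap: 0.998
gripper_force: 0.0
finger_gap: 1.002
gripper_force: 0.0
t: 30.95
tcp_pos: [0.4371, -0.2233, 0.0927]
tool_rot: [0.963, -0.269, 0.002, 0.001]
force: [-0.2, 0.1, 0.3]
finger_gap: 1.0
gripper_force: 0.0
t30.95 tcp [ 0.4371 -0.2233  0.0927] gap 1.0 gf 0.0 F [-0.2  0.1  0.3] ax [[0.855, -0.518, 0.004], [-0.518, -0.855, 0.001], [0.003, -0.002, -1.0]]
(array([ 0.436823  , -0.22277526,  0.036     ]), 44.563167572021484, np.float64(98.95443949041902), np.float64(100.0), array([0.018, 0.019, 0.02 , 0.021, 0.022, 0.023]), np.float64(35.31168556213379), np.float32(197.71127))
```

```bash
python3 -m crank '-.015 -.04 .56 0 0 0;0 0 .56 0 0 0;0 0 .56 0 0 0;0 0 .56 0 0 0;0 0 0 0 0 0'|tail -5
python3 -m crank '0 0 0 0 0 0;0 0 0 0 0 0;0 0 0 0 0 0;0 0 0 0 0 0;0 0 0 0 0 0' -1 60
python3 -m crank '0 0 0 0 0 0;0 0 -.2 0 0 0;0 0 -.6 0 0 0;0 0 -1 0 0 0;0 0 -1 0 0 0'
python3 -m crank '0 0 -1 0 0 0;0 0 -1 0 0 0;0 0 -.6 0 0 0;0 0 0 0 0 0;0 0 0 0 0 0'
python3 - <<'E'
from h import *
S=st(); M=R.from_quat(S['tool_rot']).as_matrix(); s=snap('wrist','w8.png'); z=S['tcp_pos'][2]+.033; d=drum(s,S['tcp_pos'],z); print(d,'tool',M.T@(d[0]-S['tcp_pos']))
P=cloud(s); q=P[(np.hypot(P[...,0]-S['tcp_pos'][0],P[...,1]-S['tcp_pos'][1])<.02)&(P[...,2]>z-.02)]; print(np.percentile(q[:,2],[10,50,90]),z)
E
```

```text
tcp_pos: [0.4362, -0.2208, 0.001]
tool_rot: [0.963, -0.269, -0.0, -0.0]
force: [-0.8, 0.2, 0.8]
finger_gap: 0.999
gripper_force: 0.0
t: 32.0
tcp_pos: [0.4372, -0.2216, 0.0034]
tool_rot: [0.963, -0.269, 0.002, 0.001]
force: [-0.4, 0.7, 5.7]
finger_gap: 0.639
gripper_force: 63.0
t: 32.5
tcp_pos: [0.4357, -0.2204, 0.1151]
tool_rot: [0.963, -0.269, -0.0, -0.0]
force: [1.5, -0.3, -0.5]
finger_gap: 0.638
gripper_force: 63.6
t: 33.0
tcp_pos: [0.4359, -0.2205, 0.2182]
tool_rot: [0.963, -0.269, 0.001, 0.0]
force: [0.6, 1.4, -2.2]
finger_gap: 0.643
gripper_force: 63.6
t33.00 tcp [ 0.4359 -0.2205  0.2182] gap 0.643 gf 63.6 F [ 0.6  1.4 -2.2] ax [[0.855, -0.518, 0.001], [-0.518, -0.855, 0.0], [0.001, -0.001, -1.0]]
(array([ 0.44226124, -0.22488127,  0.25119663]), 112.00456237792969, np.float64(122.34658543889327), np.float64(119.99999999999999), array([0.016, 0.018, 0.019, 0.02 , 0.021, 0.022]), np.float64(13.08053379058838), np.float32(171.11392)) tool [ 0.0077543   0.00043301 -0.03298859]
[0.24928515 0.25160305 0.30307345] 0.251196633477079
```

View pics/w8.png

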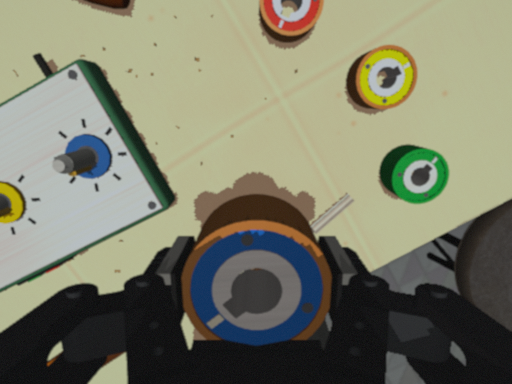

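```bash
cat >> h.py <<'E'
def key(s,c):
    """world angle (deg) of the brass key: brass pixels put by depth, seen from the flange centre found by its colour"""
    P=cloud(s); h=cv2.cvtColor(s['image'],cv2.COLOR_RGB2HSV); d=np.hypot(P[...,0]-c[0],P[...,1]-c[1])
    m=(h[...,0]>10)&(h[...,0]<24)&(h[...,1]>110)&(d<.016)&(P[...,2]>.053)&(P[...,2]<.095)
    q=P[m].mean(0)-[c[0],c[1],0]; return m.sum(),np.round(q,4),np.degrees(np.arctan2(q[1],q[0]))%360
E
python3 - <<'E'
from h import *
s=snap('wrist'); S=st(); M=R.from_quat(S['tool_rot']).as_matrix()
c=ray(s,(256.5,290),S['tcp_pos'][2]+.0335)[0]; print('held centre in tool',np.round(M.T@(c-S['tcp_pos']),4))
t=ray(s,[(217,322)],S['tcp_pos'][2]+.0335)[0]-c; print('tick',np.degrees(np.arctan2(t[1],t[0])))
bias=M[:,1]*.0016
print('blue',key(s,(np.array([.5337,-.096,0])+bias)))
w=np.load('pics/w6.npy',allow_pickle=True).item(); 
for n,g in(('blue',(.5337,-.0976)),('yel',(.5415,.0022))): print(n,key(w,g))
w=np.load('pics/w4.npy',allow_pickle=True).item(); print('red',key(w,(.549,.1017)),key(w,(.5415,.0022)),key(w,(.5337,-.0976)))
E
```

```text
t33.10 tcp [ 0.4352 -0.22    0.2164] gap 0.641 gf 63.6 F [-0.3 -0.  -1.5] ax [[0.855, -0.519, -0.003], [-0.519, -0.855, -0.0], [-0.002, 0.002, -1.0]]
held centre in tool [ 0.0005  0.001  -0.0335]
tick 101.15305411426334
blue (np.int64(72), array([-0.0086,  0.0023,  0.0731]), np.float64(165.15258426690727))
blue (np.int64(28), array([-0.0094,  0.0017,  0.0752]), np.float64(169.9812918493729))
yel (np.int64(28), array([-0.0096, -0.005 ,  0.0601]), np.float64(207.3108830020365))
red (np.int64(53), array([-0.0077, -0.0049,  0.075 ]), np.float64(212.40871147538226)) (np.int64(8), array([-0.0095, -0.003 ,  0.0853]), np.float64(197.5503021492796)) (np.int64(11), array([-0.0094,  0.0048,  0.0831]), np.float64(152.79551051792362))
```

```bash
python3 -m crank '.121 -.982 0 0 0 0;.121 -.982 0 0 0 0;.121 -.982 0 0 0 0;.121 -.982 0 0 0 0;0 0 -.3 0 0 -.0851'|tail -2
python3 -m crank '0 0 -.3 0 0 -.0851;0 0 -.3 0 0 -.0851;0 0 0 0 0 -.0851;0 0 0 0 0 -.0851;0 0 0 0 0 -.0851'|tail -2
python3 -m crank '0 0 0 0 0 -.0851;0 0 0 0 0 0;0 0 0 0 0 0;0 0 0 0 0 0;0 0 0 0 0 0'
python3 - <<'E'
from h import *
s=snap('wrist','w9.png'); S=st(); M=R.from_quat(S['tool_rot']).as_matrix(); c=np.array([.5337,-.096,0])+M[:,1]*.0016
np.save('pics/w9.npy',s,allow_pickle=True)
print(key(s,c)); h=cv2.cvtColor(s['image'],cv2.COLOR_RGB2HSV);P=cloud(s)
m=(h[...,0]>100)&(h[...,0]<125)&(h[...,1]>140)&(abs(P[...,2]-.051)<.006); (cc,r)=cv2.minEnclosingCircle(np.argwhere(m)[:,::-1].astype(np.float32)); print('flange',cc,r,ray(s,cc,.051),'nose pix',proj(s,[c+[0,0,.098]]))
u,v=proj(s,c+[0,0,.08])[0].astype(int); I=s['image'][v-40:v+40,u-40:u+40]; cv2.imwrite('pics/w9c.png',np.hstack([cv2.resize(I,(400,400),interpolation=cv2.INTER_CUBIC),cv2.resize(s['image'],(400,300))[:, :].repeat(1,0) if 0 else cv2.copyMakeBorder(cv2.resize(s['image'],(400,300)),0,100,0,0,0)])[:,:,::-1])
E
```

```text
finger_gap: 0.641
gripper_force: 63.9
finger_gap: 0.639
gripper_force: 63.9
t: 34.6
tcp_pos: [0.5341, -0.0965, 0.253]
tool_rot: [0.981, 0.194, -0.0, -0.0]
force: [-0.7, 0.8, -2.2]
finger_gap: 0.643
gripper_force: 63.9
t34.65 tcp [ 0.5341 -0.0965  0.2531] gap 0.639 gf 63.9 F [-0.3  0.  -0.3] ax [[0.925, 0.38, -0.0], [0.38, -0.925, -0.0], [-0.0, 0.0, -1.0]]
(np.int64(10), array([-0.009 ,  0.0062,  0.0813]), np.float64(145.4585690947781))
flange (255.6978759765625, 168.5906982421875) 18.822803497314453 [[ 0.53461011 -0.09733226  0.051     ]] nose pix [[255.63589003 178.62992495]]
```

View pics/w9c.png

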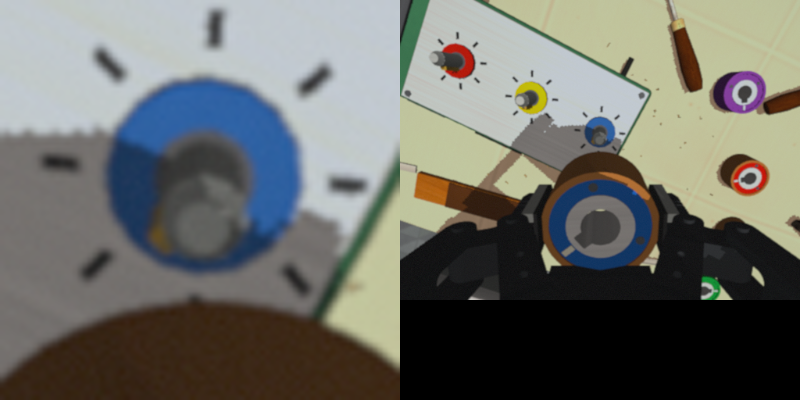

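```bash
python3 -m crank '0 -.02 .725 0 0 0;0 0 .725 0 0 0;0 0 .725 0 0 0;0 0 .725 0 0 0;0 0 .725 0 0 0'|sed -n '2p;4p;5p'
python3 -m crank '0 0 .1 0 0 0;0 0 .1 0 0 0;0 0 .1 0 0 0;0 0 .1 0 0 0;0 0 .1 0 0 0'|sed -n '2p;4p;5p'
python3 -m crank '0 0 .1 0 0 0;0 0 .1 0 0 0;0 0 0 0 0 0;0 0 0 0 0 0;0 0 0 0 0 0'|sed -n '2p;4p;5p'
```

```text
tcp_pos: [0.5343, -0.0959, 0.1075]
force: [0.7, 0.3, -0.5]
finger_gap: 0.634
tcp_pos: [0.5347, -0.0961, 0.0892]
force: [0.7, -0.4, -0.3]
finger_gap: 0.641
tcp_pos: [0.5341, -0.0958, 0.0804]
force: [-0.2, -0.7, -0.6]
finger_gap: 0.636
```

```bash
python3 -m crank '0 0 .13 0 0 0;0 0 .13 0 0 0;0 0 .13 0 0 0;0 0 .13 0 0 0;0 0 .1 0 0 0'|sed -n '2p;4p;5p'
python3 -m crank '0 0 0 0 0 0;0 0 .05 0 0 0;0 0 0 0 0 0;0 0 0 0 0 0;0 0 0 0 0 0'|sed -n '2p;4p;5p;6p'
```

```text
tcp_pos: [0.5337, -0.0957, 0.0548]
force: [0.3, 0.2, -1.4]
finger_gap: 0.641
tcp_pos: [0.5339, -0.0958, 0.0543]
force: [-2.2, 1.6, 5.6]
finger_gap: 0.637
gripper_force: 64.6
```

```bash
python3 -m crank '0 0 0 0 0 0;0 0 0 0 0 0;0 0 0 0 0 0;0 0 0 0 0 0;0 0 0 0 0 0' 1|tail -2
python3 -m crank '0 0 -.4 0 0 0;0 0 -1 0 0 0;0 0 -1 0 0 0;0 0 -1 0 0 0;0 0 -1 0 0 .0832'|tail -2
python3 - <<'E'
from h import *
s=snap('wrist'); S=st(); M=R.from_quat(S['tool_rot']).as_matrix(); P=cloud(s); d=np.hypot(P[...,0]-.534,P[...,1]+.0965)
q=P[(d<.026)&(d>.014)&(P[...,2]>.06)]; print('drum top z',np.percentile(q[:,2],[10,50,90])); r=drum(s,(.534,-.0965),.087); print(r, 'true c',r[0]-M[:,1]*.0016)
E
python3 -m crank '0 0 0 0 0 .0832;0 0 0 0 0 .0832;0 0 0 0 0 .0832;0 0 0 0 0 .0832;0 0 0 0 0 .0832'|tail -2
python3 -m crank '0 0 0 0 0 .0832;.652 .9515 0 0 0 0;.652 .9515 0 0 0 0;.652 .9515 0 0 0 0;.652 .9515 0 0 0 0'|tail -2
python3 -m crank '.652 .9515 0 0 0 0;0 0 0 0 0 0;0 0 0 0 0 0;0 0 0 0 0 0;0 0 0 0 0 0'|tail -2
python3 - <<'E'
from h import *
s=snap('wrist'); S=st(); M=R.from_quat(S['tool_rot']).as_matrix(); r=drum(s,(.5512,-.3258)); c=r[0]-M[:,1]*.0016; print(r,'true',c,'tool delta',M.T@(c-S['tcp_pos']))
E
```

```text
finger_gap: 1.0
gripper_force: 0.0
finger_gap: 1.001
gripper_force: 0.0
t38.20 tcp [ 0.5376 -0.097   0.2378] gap 1.0 gf 0.0 F [ 1.8 -1.1  3.1] ax [[0.968, 0.249, 0.011], [0.249, -0.969, 0.008], [0.012, -0.005, -1.0]]
drum top z [0.08689786 0.31183772 0.32536189]
(array([ 0.53369992, -0.09794769,  0.087     ]), 31.825700759887695, np.float64(152.1217907554795), np.float64(152.0), array([0.018, 0.019, 0.02 , 0.021, 0.022, 0.023]), np.float64(27.18434257507324), np.float32(193.479)) true c [ 0.53330174 -0.09639808  0.08698778]
finger_gap: 1.002
gripper_force: 0.0
finger_gap: 1.0
gripper_force: 0.0
finger_gap: 0.998
gripper_force: 0.0
t39.75 tcp [ 0.5516 -0.3241  0.2296] gap 1.004 gf 0.0 F [-0.1 -0.2 -0. ] ax [[0.867, -0.499, -0.001], [-0.499, -0.867, -0.0], [-0.0, 0.001, -1.0]]
(array([ 0.55163195, -0.32804957,  0.036     ]), 27.4309139251709, np.float64(123.13918773079334), np.float64(124.0), array([0.019, 0.02 , 0.021, 0.022, 0.023, 0.024]), np.float64(89.51572265625), np.float32(206.37549)) true [ 0.55243011 -0.32666286  0.03600042] tool delta [0.00208475 0.00183145 0.19357092]
```

```bash
python3 -m crank '.035 .045 .71 0 0 0;0 0 .71 0 0 0;0 0 .71 0 0 0;0 0 .71 0 0 0;0 0 .71 0 0 0'|tail -2
python3 -m crank '0 0 .71 0 0 0;0 0 .71 0 0 0;0 0 .71 0 0 0;0 0 0 0 0 0;0 0 0 0 0 0'|sed -n '2p;4p;5p'
python3 -m crank '0 0 0 0 0 0;0 0 0 0 0 0;0 0 0 0 0 0;0 0 0 0 0 0;0 0 0 0 0 0' -1 60|sed -n '2,6p'
python3 -m crank '0 0 0 0 0 0;0 0 -.2 0 0 0;0 0 -.6 0 0 0;0 0 -1 0 0 0;0 0 -1 0 0 0'|sed -n '2,6p'
python3 -m crank '0 0 -1 0 0 0;0 0 -1 0 0 0;0 0 -.6 0 0 0;0 0 0 0 0 0;0 0 0 0 0 0'|sed -n '2,6p'
python3 - <<'E'
from h import *
s=snap('wrist'); S=telemetry.sense(); M=R.from_quat(S['tool_rot']).as_matrix(); P=cloud(s); z=S['tcp_pos'][2]+.033
h=cv2.cvtColor(s['image'],cv2.COLOR_RGB2HSV); m=(((h[...,0]<5)|(h[...,0]>174))&(h[...,1]>140)&(abs(P[...,2]-z)<.02)).astype(np.uint8)
c=max(cv2.findContours(m,0,2)[0],key=cv2.contourArea); hull=cv2.convexHull(c)[:,0]; x,y,w,hh=cv2.boundingRect(c); print('ring bbox',x,y,w,hh)
print('held centre est',np.round(M.T@(ray(s,(x+w/2,y+w/2*.97),z)[0]-S['tcp_pos']),4)); C=S['tcp_pos']+M[:,1]*.0016
import h as H
sat=h[...,1].astype(np.float32); a=np.radians(np.arange(0,360,2)); p=[]
for q in(.018,.020,.022):
    uv=proj(s,np.c_[C[0]+q*np.cos(a),C[1]+q*np.sin(a),np.full(180,z)]).astype(np.float32)[None]; p.append(cv2.remap(sat,uv[...,0],uv[...,1],1)[0])
p=np.mean(p,0); print([(int(np.degrees(a[i])),int(p[i])) for i in range(0,180,3)])
print('key red w1',key(np.load('pics/w1.npy',allow_pickle=True).item(),(.5492,.1017)),'w9',key(np.load('pics/w9.npy',allow_pickle=True).item(),(.549,.102)))
E
```

```text
finger_gap: 1.004
gripper_force: 0.0
tcp_pos: [0.5521, -0.3272, 0.0025]
force: [-0.8, 0.2, -0.5]
finger_gap: 1.002
tcp_pos: [0.5533, -0.329, 0.0047]
tool_rot: [0.966, -0.259, 0.002, 0.001]
force: [0.0, -0.2, 6.6]
finger_gap: 0.639
gripper_force: 64.0
tcp_pos: [0.5511, -0.3276, 0.1152]
tool_rot: [0.966, -0.259, -0.001, -0.0]
force: [1.2, -0.4, -0.4]
finger_gap: 0.636
gripper_force: 63.5
tcp_pos: [0.5515, -0.3278, 0.2187]
tool_rot: [0.966, -0.259, 0.0, 0.0]
force: [-1.1, -0.5, -0.5]
finger_gap: 0.635
gripper_force: 63.5
ring bbox 192 234 129 112
held centre est [-0.0026  0.0011 -0.033 ]
[(0, 198), (6, 78), (12, 182), (18, 221), (24, 224), (29, 223), (36, 227), (42, 227), (48, 224), (54, 222), (59, 224), (66, 226), (72, 222), (78, 218), (84, 217), (90, 210), (96, 206), (102, 202), (108, 200), (114, 208), (119, 56), (126, 57), (132, 202), (138, 202), (144, 210), (150, 212), (156, 214), (162, 221), (168, 228), (174, 226), (180, 222), (186, 231), (192, 229), (198, 228), (204, 228), (210, 227), (216, 229), (222, 229), (228, 229), (234, 219), (239, 86), (246, 143), (252, 228), (258, 226), (264, 227), (270, 225), (276, 223), (282, 223), (288, 225), (294, 226), (300, 225), (306, 226), (312, 223), (318, 222), (324, 223), (330, 224), (336, 222), (342, 222), (348, 220), (354, 220)]
key red w1 (np.int64(29), array([-0.0089, -0.0041,  0.0796]), np.float64(204.58646714127582)) w9 (np.int64(94), array([-0.0077, -0.0054,  0.0731]), np.float64(215.25644506872064))
```

```bash
python3 -m crank '-.5435 -.9295 -.16 0 0 0;-.5435 -.9295 -.16 0 0 0;-.5435 -.9295 -.16 0 0 0;-.5435 -.9295 -.16 0 0 0;-.5435 -.9295 -.16 0 0 0'|tail -2
python3 -m crank '-.5435 -.9295 0 0 0 0;-.5435 -.9295 0 0 0 0;-.5435 -.9295 0 0 0 0;-.5435 -.9295 0 0 0 0;-.5435 -.9295 0 0 0 0'|tail -2
python3 -m crank '0 0 0 0 0 -.0833;0 0 0 0 0 -.0833;0 0 0 0 0 -.0833;0 0 0 0 0 -.0833;0 0 0 0 0 -.0833'|tail -2
python3 -m crank '0 0 0 0 0 -.0833;0 0 0 0 0 -.0833;0 0 0 0 0 0;0 0 0 0 0 0;0 0 0 0 0 0'|tail -2
cat >> h.py <<'E'
def held(s,S,hues,dz=.032):
    M=R.from_quat(S['tool_rot']).as_matrix(); z=S['tcp_pos'][2]+dz; C=S['tcp_pos']+M[:,1]*.0016; h=cv2.cvtColor(s['image'],cv2.COLOR_RGB2HSV)
    sat=h[...,1].astype(np.float32); a=np.radians(np.arange(0,360,2)); p=[]
    for q in(.018,.020,.022):
        uv=proj(s,np.c_[C[0]+q*np.cos(a),C[1]+q*np.sin(a),np.full(180,z)]).astype(np.float32)[None]; p.append(cv2.remap(sat,uv[...,0],uv[...,1],1)[0])
    p=np.mean(p,0); print('low sat at',[(int(np.degrees(a[i])),int(p[i])) for i in range(180) if p[i]<.55*np.median(p)])
    P=cloud(s); m=(h[...,0]>=hues[0])&(h[...,0]<=hues[1])&(h[...,1]>130)&(abs(P[...,2]-.051)<.006)
    q=P[m]; (cc,r)=cv2.minEnclosingCircle(np.argwhere(m)[:,::-1].astype(np.float32)); c=ray(s,cc,.051)[0]; t=c-M[:,1]*.0016
    print('flange',cc,r,'true',t,'tool delta',M.T@(t-S['tcp_pos']),'key',key(s,c))
    return cc
E
python3 - <<'E'
from h import *
S=st(); s=snap('wrist'); np.save('pics/w10.npy',s,allow_pickle=True); held(s,S,(0,4))
E
```

```text
finger_gap: 0.635
gripper_force: 63.6
finger_gap: 0.639
gripper_force: 63.6
finger_gap: 0.635
gripper_force: 63.7
finger_gap: 0.641
gripper_force: 63.7
t44.30 tcp [0.5493 0.1026 0.2495] gap 0.641 gf 63.7 F [-0.2 -0.5 -1. ] ax [[0.925, 0.38, -0.002], [0.38, -0.925, -0.001], [-0.002, 0.0, -1.0]]
low sat at [(56, 108), (58, 84), (59, 82), (62, 84), (64, 112), (174, 93), (176, 32), (178, 29), (180, 29), (182, 44), (184, 118), (288, 91), (290, 79), (292, 105)]
flange (255.42308044433594, 168.73077392578125) 19.500131607055664 true [0.54933208 0.10363507 0.05100117] tool delta [ 0.00076682 -0.00078436  0.19845295] key (np.int64(7), array([-0.0097, -0.0035,  0.085 ]), np.float64(199.92842724549405))
```

```bash
python3 -m crank '-.85 0 0 0 0 0;-.85 0 0 0 0 0;0 0 0 0 0 0;0 0 0 0 0 0;0 0 0 0 0 0'|tail -2
python3 - <<'E'
from h import *
S=st(); s=snap('wrist','w11.png'); held(s,S,(0,4)); M=R.from_quat(S['tool_rot']).as_matrix()
c=np.array([.5493,.1035,0])+M[:,1]*.0016
for z in(.051,.086,.098): print(z,proj(s,c+[0,0,z]))
P=cloud(s); h=cv2.cvtColor(s['image'],cv2.COLOR_RGB2HSV); u,v=proj(s,c+[0,0,.086])[0].astype(int)
b=np.zeros((384,512),bool); b[v-22:v+22,u-22:u+22]=1
m=b&(h[...,0]>10)&(h[...,0]<30)&(h[...,1]>90)
for i,j in np.argwhere(m): print((j,i),h[i,j],np.round(P[i,j]-[c[0],c[1],0],4))
cv2.imwrite('pics/w11c.png',cv2.resize(s['image'][v-40:v+40,u-40:u+40],(560,560),interpolation=cv2.INTER_CUBIC)[:,:,::-1])
E
```

```text
finger_gap: 0.634
gripper_force: 63.7
t44.85 tcp [0.4883 0.0767 0.2508] gap 0.634 gf 63.7 F [ 0.8  0.1 -1.4] ax [[0.924, 0.381, 0.002], [0.381, -0.924, 0.001], [0.002, -0.0, -1.0]]
low sat at [(58, 88), (59, 78), (62, 84), (64, 107), (174, 98), (176, 32), (178, 30), (180, 29), (182, 41), (184, 115), (288, 87), (290, 83), (292, 117)]
flange (254.0, 103.0) 21.023895263671875 true [0.54928916 0.10412683 0.05099862] tool delta [ 0.06647449 -0.00226643  0.19990233] key (np.int64(21), array([-0.0095, -0.0039,  0.083 ]), np.float64(202.2873432115764))
0.051 [[254.59009261 103.24098507]]
0.086 [[254.45478177 103.10726743]]
0.098 [[254.40102482 103.05414344]]
(np.int64(250), np.int64(113)) [ 13 131  97] [-0.0104  0.0006  0.0523]
(np.int64(251), np.int64(113)) [ 19 139 128] [-0.01   -0.0003  0.0527]
(np.int64(252), np.int64(113)) [ 20 144 136] [-0.0088 -0.0012  0.0843]
(np.int64(253), np.int64(113)) [ 20 129 105] [-0.0084 -0.0021  0.0859]
(np.int64(254), np.int64(113)) [ 20 114  94] [-0.008  -0.0029  0.0868]
(np.int64(255), np.int64(113)) [ 20 125 118] [-0.0077 -0.0037  0.0854]
(np.int64(256),
[... 1130 characters left out ...]
(251), np.int64(116)) [ 18 194 146] [-0.0127 -0.0014  0.0519]
(np.int64(252), np.int64(116)) [ 20 190 158] [-0.0113 -0.0022  0.0826]
(np.int64(253), np.int64(116)) [ 19 191 170] [-0.0109 -0.0031  0.0846]
(np.int64(254), np.int64(116)) [ 18 190 180] [-0.0106 -0.0039  0.0833]
(np.int64(255), np.int64(116)) [ 17 194 185] [-0.0102 -0.0047  0.0828]
(np.int64(256), np.int64(116)) [ 14 208 189] [-0.0099 -0.0056  0.0826]
(np.int64(252), np.int64(117)) [ 12 206 140] [-0.0132 -0.0027  0.0518]
(np.int64(253), np.int64(117)) [ 13 203 162] [-0.0128 -0.0036  0.0529]
(np.int64(254), np.int64(117)) [ 12 208 186] [-0.0124 -0.0045  0.0523]
(np.int64(255), np.int64(117)) [ 12 207 192] [-0.0121 -0.0054  0.0514]
```

```bash
python3 -m crank '.83 -.02 0 0 0 0;.83 -.02 0 0 0 0;0 0 0 0 0 -.08;0 0 0 0 0 -.08;0 0 0 0 0 -.08'|tail -2
python3 -m crank '0 0 0 0 0 0;0 0 0 0 0 0;0 0 .7 0 0 0;0 0 .7 0 0 0;0 0 .7 0 0 0'|sed -n '2,5p'
python3 -m crank '0 0 .7 0 0 0;0 0 .7 0 0 0;0 0 0 0 0 0;0 0 0 0 0 0;0 0 0 0 0 0'|sed -n '2,5p'
python3 - <<'E'
from h import *
S=st(); M=R.from_quat(S['tool_rot']).as_matrix(); print(M.T@(np.array([.5493,.1036,0])-S['tcp_pos']))
E
```

```text
finger_gap: 0.642
gripper_force: 63.7
tcp_pos: [0.5483, 0.1036, 0.1658]
tool_rot: [0.927, 0.374, 0.001, 0.0]
force: [0.5, 0.2, -1.1]
finger_gap: 0.637
tcp_pos: [0.5491, 0.1035, 0.1118]
tool_rot: [0.927, 0.375, 0.001, 0.001]
force: [-0.4, -1.3, -0.3]
finger_gap: 0.64
t46.40 tcp [0.5491 0.1035 0.1118] gap 0.64 gf 63.8 F [-0.4 -1.3 -0.3] ax [[0.719, 0.695, 0.002], [0.695, -0.719, 0.002], [0.003, -0.0, -1.0]]
[-6.26136030e-05 -1.73877388e-04  1.11816935e-01]
```

Aligned; lower slowly.

```bash
python3 -m crank '0 0 .1 0 0 0;0 0 .1 0 0 0;0 0 .1 0 0 0;0 0 .1 0 0 0;0 0 .1 0 0 0'|sed -n '2p;4p;5p'
python3 -m crank '0 0 .1 0 0 0;0 0 .1 0 0 0;0 0 .1 0 0 0;0 0 0 0 0 0;0 0 0 0 0 0'|sed -n '2p;4p;5p'
```

```text
tcp_pos: [0.5505, 0.104, 0.0912]
force: [3.7, 4.4, 2.9]
finger_gap: 0.633
tcp_pos: [0.5506, 0.1043, 0.0784]
force: [6.5, 3.8, -1.4]
finger_gap: 0.636
```

```bash
python3 -m crank '.035 0 0 0 0 0;0 0 .12 0 0 0;0 0 .12 0 0 0;0 0 .12 0 0 0;0 0 0 0 0 0'|sed -n '2p;4p;5p'
python3 -m crank '0 0 .1 0 0 0;0 0 .1 0 0 0;0 0 .05 0 0 0;0 0 0 0 0 0;0 0 0 0 0 0'|sed -n '2p;4p;5p;6p'
```

```text
tcp_pos: [0.5501, 0.105, 0.0634]
force: [5.5, 4.3, -2.2]
finger_gap: 0.64
tcp_pos: [0.5502, 0.1049, 0.0556]
force: [2.8, 4.0, 12.6]
finger_gap: 0.639
gripper_force: 65.4
```

```bash
python3 -m crank '0 0 0 0 0 0;0 0 0 0 0 0;0 0 0 0 0 0;0 0 0 0 0 0;0 0 0 0 0 0' 1|tail -2
python3 -m crank '0 0 -.4 0 0 0;0 0 -1 0 0 0;0 0 -1 0 0 0;0 0 -1 0 0 0;0 0 -1 0 0 0'|tail -2
python3 -m crank '-.89 .416 0 0 0 0;-.89 .416 0 0 0 0;-.89 .416 0 0 0 0;-.89 .416 0 0 0 0;0 0 0 0 0 0'|tail -2
python3 -m crank '0 0 0 0 0 0;0 0 0 0 0 0;0 0 0 0 0 0;0 0 0 0 0 0;0 0 0 0 0 0'|tail -2
python3 - <<'E'
from h import *
S=st(); s=snap('wrist'); np.save('pics/w12.npy',s,allow_pickle=True); M=R.from_quat(S['tool_rot']).as_matrix(); P=cloud(s); b=M[:,1]*.0016
r=drum(s,(.5495,.1035),.087); print('red',r,r[0]-b); d=np.hypot(P[...,0]-r[0][0],P[...,1]-r[0][1]); print('red top z',np.percentile(P[(d<.024)&(d>.016)][:,2],[10,50,90]))
r=drum(s,(.534,-.0965),.087); print('blue',r)
h=cv2.cvtColor(s['image'],cv2.COLOR_RGB2HSV); c=np.array([.5413,.0037,0])+b; d=np.hypot(P[...,0]-c[0],P[...,1]-c[1])
u,v=proj(s,c+[0,0,.086])[0]; print('axis',u,v,proj(s,c+[0,0,.051]))
m=(d<.018)&(P[...,2]>.079)&(P[...,2]<.0905); q=P[m]; print('high pts',m.sum()); 
m2=m&(d>.0085)&(d<.0135); q=P[m2]-c; print(len(q),'key ang',np.degrees(np.arctan2(q[:,1],q[:,0]).mean())%360, np.round(np.sort(np.degrees(np.arctan2(q[:,1],q[:,0])%(2*np.pi)))[::3]))
m3=(h[...,0]>24)&(h[...,0]<34)&(h[...,1]>170)&(abs(P[...,2]-.051)<.006)&(d<.03); (cc,r)=cv2.minEnclosingCircle(np.argwhere(m3)[:,::-1].astype(np.float32)); print('flange',ray(s,cc,.051)-b,r)
E
```

```text
finger_gap: 0.997
gripper_force: 0.0
finger_gap: 0.997
gripper_force: 0.0
finger_gap: 0.999
gripper_force: 0.0
finger_gap: 1.002
gripper_force: 0.0
t50.40 tcp [ 0.4928 -0.0416  0.2298] gap 1.002 gf 0.0 F [ 0.8 -0.3 -0.9] ax [[0.718, 0.696, -0.0], [0.696, -0.718, -0.0], [-0.0, 0.0, -1.0]]
red (array([0.54597628, 0.09917775, 0.087     ]), 37.394920349121094, np.float64(-4.5866536744429575e-15), np.float64(0.0), array([0.018, 0.019, 0.02 , 0.021, 0.022, 0.023]), np.float64(0.0), np.float32(188.5821)) [0.54486213 0.10032609 0.08700023]
red top z [0.08601731 0.08708951 0.08824344]
blue (array([ 0.53421105, -0.0970097 ,  0.087     ]), 32.35215759277344, np.float64(154.5821390574513), np.float64(154.0), array([0.018, 0.019, 0.02 , 0.021, 0.022, 0.023]), np.float64(49.151888656616215), np.float32(188.26758))
axis 258.08118650486057 102.36252975587723 [[257.8859475  102.50718451]]
high pts 28
28 key ang 198.02971553341845 [184. 188. 191. 194. 196. 200. 203. 206. 208. 213.]
flange [[0.54084587 0.00387612 0.05100023]] 22.39643096923828
```

```bash
python3 -m crank '0 0 0 0 0 .062;0 0 0 0 0 .062;-.667 .789 0 0 0 0;-.667 .789 0 0 0 0;-.667 .789 0 0 0 0'|tail -2
python3 -m crank '-.667 .789 0 0 0 0;-.667 .789 0 0 0 0;-.667 .789 0 0 0 0;-.667 .789 0 0 0 0;-.667 .789 0 0 0 0'|tail -2
python3 -m crank '0 0 .5 0 0 0;0 0 .5 0 0 0;0 0 0 0 0 0;0 0 0 0 0 0;0 0 0 0 0 0'|tail -2
python3 - <<'E'
from h import *
s=snap('wrist'); S=st(); M=R.from_quat(S['tool_rot']).as_matrix(); r=drum(s,(.451,-.3705)); c=r[0]-M[:,1]*.0016; print(r,'true',c,'tool delta',M.T@(c-S['tcp_pos']))
E
```

```text
finger_gap: 1.0
gripper_force: 0.0
finger_gap: 1.002
gripper_force: 0.0
finger_gap: 1.0
gripper_force: 0.0
t52.00 tcp [ 0.4512 -0.3705  0.1912] gap 0.998 gf 0.0 F [ 0.1 -0.1 -0.3] ax [[0.839, 0.544, 0.0], [0.544, -0.839, 0.002], [0.001, -0.002, -1.0]]
(array([ 0.45173218, -0.37071759,  0.036     ]), 30.764490127563477, np.float64(-91.57056914303557), np.float64(268.0), array([0.019, 0.02 , 0.021, 0.022, 0.023, 0.024]), np.float64(90.14977188110352), np.float32(232.63663)) true [ 0.45086231 -0.36937471  0.03599625] tool delta [ 0.00028074 -0.00152107  0.15515215]
```

```bash
python3 -m crank '0 -.035 .6 0 0 0;0 0 .6 0 0 0;0 0 .6 0 0 0;0 0 .6 0 0 0;0 0 .6 0 0 0'|tail -2
python3 -m crank '0 0 .6 0 0 0;0 0 .6 0 0 0;0 0 .5 0 0 0;0 0 0 0 0 0;0 0 0 0 0 0'|sed -n '2p;4p;5p'
python3 -m crank '0 0 0 0 0 0;0 0 0 0 0 0;0 0 0 0 0 0;0 0 0 0 0 0;0 0 0 0 0 0' -1 60|sed -n '2,6p'
python3 -m crank '0 0 0 0 0 0;0 0 -.2 0 0 0;0 0 -.6 0 0 0;0 0 -1 0 0 0;0 0 -1 0 0 0'|sed -n '2,6p'
python3 -m crank '0 0 -1 0 0 0;0 0 -1 0 0 0;0 0 -1 0 0 0;0 0 0 0 0 0;0 0 0 0 0 0'|sed -n '2,6p'
```

```text
finger_gap: 0.997
gripper_force: 0.0
tcp_pos: [0.4503, -0.3694, 0.0027]
force: [0.7, -0.9, -0.3]
finger_gap: 1.001
tcp_pos: [0.4505, -0.37, 0.0037]
tool_rot: [0.959, 0.283, 0.001, 0.001]
force: [0.1, 1.0, 6.3]
finger_gap: 0.641
gripper_force: 63.9
tcp_pos: [0.4491, -0.3685, 0.115]
tool_rot: [0.959, 0.283, -0.0, -0.001]
force: [1.0, 0.3, -1.3]
finger_gap: 0.641
gripper_force: 63.5
tcp_pos: [0.4497, -0.3691, 0.2354]
tool_rot: [0.959, 0.283, 0.0, 0.001]
force: [-0.0, -0.1, -1.2]
finger_gap: 0.637
gripper_force: 63.6
```

```bash
python3 -m crank '.699 -.658 0 0 0 0;.699 -.658 0 0 0 0;.699 -.658 0 0 0 0;.699 -.658 0 0 0 0;.699 -.658 0 0 0 0'|tail -2
python3 -m crank '.699 -.658 0 0 0 0;.699 -.658 0 0 0 0;.699 -.658 0 0 0 0;.699 -.658 0 0 0 0;.699 -.658 0 0 0 0'|tail -2
python3 -m crank '0 0 0 0 0 .0889;0 0 0 0 0 .0889;0 0 0 0 0 .0889;0 0 0 0 0 .0889;0 0 0 0 0 .0889'|tail -2
python3 -m crank '0 0 0 0 0 .0889;0 0 0 0 0 .0889;0 0 0 0 0 .0889;0 0 0 0 0 .0889;0 0 0 0 0 0'|tail -2
python3 -m crank '0 0 0 0 0 0;0 0 0 0 0 0;0 0 0 0 0 0;0 0 0 0 0 0;0 0 0 0 0 0'|tail -2
python3 - <<'E'
from h import *
S=st(); s=snap('wrist','w13.png'); np.save('pics/w13.npy',s,allow_pickle=True); M=R.from_quat(S['tool_rot']).as_matrix(); print(M.T@(np.array([.5411,.0038,0])-S['tcp_pos']))
held(s,S,(24,34))
# held ring edges left/right & top along tool axes at drum top
P=cloud(s); z=S['tcp_pos'][2]+.0325; m=abs(P[...,2]-z)<.004; T=(P-S['tcp_pos'])@M; q=T[m]; q=q[abs(q[:,1])<.012]; print('top-face max tool x',np.percentile(q[:,0],[98,99.5]),'(ideal .028)')
E
```

```text
finger_gap: 0.638
gripper_force: 63.5
finger_gap: 0.636
gripper_force: 63.5
finger_gap: 0.637
gripper_force: 63.6
finger_gap: 0.641
gripper_force: 63.6
finger_gap: 0.64
gripper_force: 63.6
t57.00 tcp [0.5416 0.0037 0.234 ] gap 0.64 gf 63.6 F [-0.7 -0.4 -1.3] ax [[0.776, -0.631, 0.0], [-0.631, -0.776, -0.0], [0.0, -0.0, -1.0]]
[-0.00044697  0.00026482  0.23398453]
low sat at [(70, 105), (72, 88), (74, 84), (76, 106), (198, 63), (200, 56), (202, 52), (204, 63), (316, 125), (318, 100), (320, 83), (322, 84), (324, 98)]
flange (255.97569274902344, 172.36111450195312) 20.304527282714844 true [0.54318875 0.00346977 0.0510001 ] tool delta [ 0.00138851 -0.00079924  0.18298472] key (np.int64(39), array([-0.0091, -0.0029,  0.0729]), np.float64(197.912521581007))
top-face max tool x [0.02928175 0.02976502] (ideal .028)
```

```bash
python3 -m crank '0 0 .6 0 0 .035;0 0 .6 0 0 0;0 0 .6 0 0 0;0 0 .6 0 0 0;0 0 .6 0 0 0'|sed -n '2p;4p;5p'
python3 -m crank '0 0 .1 0 0 0;0 0 .1 0 0 0;0 0 .1 0 0 0;0 0 .1 0 0 0;0 0 .1 0 0 0'|sed -n '2p;4p;5p'
python3 -m crank '0 0 .1 0 0 0;0 0 .1 0 0 0;0 0 .1 0 0 0;0 0 0 0 0 0;0 0 0 0 0 0'|sed -n '2p;4p;5p'
```

```text
tcp_pos: [0.5419, 0.0037, 0.1133]
force: [-0.1, 0.9, -1.0]
finger_gap: 0.643
tcp_pos: [0.5422, 0.0036, 0.0945]
force: [0.3, -0.7, -0.2]
finger_gap: 0.643
tcp_pos: [0.5415, 0.0037, 0.0818]
force: [-0.3, 0.3, -0.4]
finger_gap: 0.645
```

```bash
python3 -m crank '0 0 .13 0 0 0;0 0 .13 0 0 0;0 0 .13 0 0 0;0 0 .13 0 0 0;0 0 .1 0 0 0'|sed -n '2p;4p;5p'
python3 -m crank '0 0 0 0 0 0;0 0 .08 0 0 0;0 0 0 0 0 0;0 0 0 0 0 0;0 0 0 0 0 0'|sed -n '2p;4p;5p;6p'
```

```text
tcp_pos: [0.5413, 0.0038, 0.0565]
force: [0.3, -0.1, -0.1]
finger_gap: 0.637
tcp_pos: [0.5418, 0.0037, 0.0547]
force: [0.1, 0.2, 6.0]
finger_gap: 0.641
gripper_force: 64.1
```

```bash
python3 -m crank '0 0 0 0 0 0;0 0 0 0 0 0;0 0 0 0 0 0;0 0 0 0 0 0;0 0 0 0 0 0' 1|tail -2
python3 -m crank '0 0 -.4 0 0 0;0 0 -1 0 0 0;0 0 -1 0 0 0;0 0 -1 0 0 0;0 0 -1 0 0 0'|tail -2
python3 -m crank '0 0 0 0 0 -.0847;0 0 0 0 0 -.0847;0 0 0 0 0 -.0847;0 0 0 0 0 -.0847;0 0 0 0 0 -.0847'|tail -2
python3 -m crank '-.5 -.4 -.8 0 0 0;-.5 -.4 -.8 0 0 0;-.5 -.4 -.8 0 0 0;0 0 0 0 0 0;0 0 0 0 0 0'|tail -2
python3 - <<'E'
from h import *
S=st(); s=snap('wrist','w14.png'); np.save('pics/w14.npy',s,allow_pickle=True); M=R.from_quat(S['tool_rot']).as_matrix(); P=cloud(s); b=M[:,1]*.0016
for n,g in(('red',(.5493,.1036)),('yel',(.5415,.0037)),('blue',(.5337,-.0958))):
    r=drum(s,(g+b[:2]),.087); d=np.hypot(P[...,0]-r[0][0],P[...,1]-r[0][1]); print(n,r[0]-b,r[1],r[2:4],'z',np.percentile(P[(d<.024)&(d>.016)][:,2],[10,50,90]))
c=np.array([.5574,.2074,.055])+b
h=cv2.cvtColor(s['image'],cv2.COLOR_RGB2HSV); m=((h[...,0]<6)|(h[...,0]>174))&(h[...,1]>150)&(h[...,2]>50)&(np.hypot(P[...,0]-.525,P[...,1]-.209)<.03)&(P[...,2]>.09)
q=P[m]-b; print('collar',len(q),q.mean(0),q.min(0),q.max(0))
E
```

```text
finger_gap: 0.998
gripper_force: 0.0
finger_gap: 1.003
gripper_force: 0.0
finger_gap: 1.001
gripper_force: 0.0
finger_gap: 1.002
gripper_force: 0.0
t61.55 tcp [0.4852 0.0562 0.3266] gap 1.002 gf 0.0 F [-0.1  0.1  0.3] ax [[0.997, -0.071, 0.002], [-0.071, -0.997, 0.0], [0.002, -0.0, -1.0]]
red [0.5487628  0.10264069 0.08699946] 26.19683837890625 (np.float64(-164.2603012725857), np.float64(196.0)) z [0.08599134 0.08693894 0.08800102]
yel [0.54297894 0.002999   0.08699946] 26.196842193603516 (np.float64(-166.33045931249524), np.float64(194.0)) z [0.08603527 0.08697584 0.08801665]
blue [ 0.53367189 -0.09607911  0.08699946] 27.3935546875 (np.float64(152.65557015864843), np.float64(152.0)) z [0.08607629 0.08700663 0.08803964]
collar 671 [0.5322041  0.20584718 0.13600996] [0.51388256 0.1962104  0.09076349] [0.54753781 0.22275944 0.16319012]
```

```bash
python3 - <<'E'
from h import *
s=snap('top'); P=cloud(s); m=(P[...,2]>.03)&(P[...,2]<.06)&(P[...,0]>.39)&(P[...,0]<.57)&(P[...,1]>.315)&(P[...,1]<.445)
n,l,q,c=cv2.connectedComponentsWithStats(m.astype(np.uint8))
for k in range(1,n):
    if q[k,4]>60: print(q[k,4],P[l==k].mean(0))
E
python3 -m crank '.18 -.976 0 0 0 0;.18 -.976 0 0 0 0;.18 -.976 0 0 0 0;.18 -.976 0 0 0 0;0 0 0 0 0 0'|tail -2
python3 -m crank '0 0 .534 0 0 0;0 0 .534 0 0 0;0 0 .534 0 0 0;0 0 .534 0 0 0;0 0 .534 0 0 0'|sed -n '2p;4p'
python3 - <<'E'
from h import *
S=st(); s=snap('wrist'); P=cloud(s); M=R.from_quat(S['tool_rot']).as_matrix(); b=M[:,1]*.0016
h=cv2.cvtColor(s['image'],cv2.COLOR_RGB2HSV); m=((h[...,0]<6)|(h[...,0]>174))&(h[...,1]>150)&(h[...,2]>50)&(P[...,1]>.18)&(P[...,1]<.24)&(P[...,2]>.09)&(P[...,2]<.17)
q=P[m]-b; d=q-[.5574,.2074,.055]; x=d@[.997,-.075,0]; print(len(q),np.round(np.percentile(q,[2,50,98],axis=0),4).tolist())
a=np.array([np.sin(-.4)*.997,-.075*np.sin(-.4),np.cos(.4)]); print('along lever',np.percentile(d@a,[1,50,99]))
E
```

```text
240 [0.52270456 0.37992743 0.03878993]
255 [0.43831786 0.385024   0.03865827]
finger_gap: 1.001
gripper_force: 0.0
tcp_pos: [0.5249, 0.2081, 0.2167]
force: [-0.3, -0.5, -0.6]
t62.65 tcp [0.5249 0.2081 0.2167] gap 0.999 gf 0.0 F [-0.3 -0.5 -0.6] ax [[0.997, -0.074, -0.003], [-0.074, -0.997, 0.001], [-0.003, -0.001, -1.0]]
1338 [[0.5191, 0.1986, 0.1197], [0.5356, 0.2098, 0.1383], [0.5462, 0.2228, 0.1438]]
along lever [0.06354424 0.08784564 0.09171255]
```

```bash
python3 -m crank '0 -.045 .534 0 0 0;0 0 .534 0 0 0;0 0 .534 0 0 0;0 0 .534 0 0 0;0 0 .534 0 0 0'|sed -n '2p;4p'
python3 -m crank '0 0 0 0 0 0;0 0 0 0 0 0;0 0 0 0 0 0;0 0 0 0 0 0;0 0 0 0 0 0' -1 40|sed -n '2,6p'
python3 -m crank '0 0 0 0 0 0;-.04 0 -.092 0 0 0;-.04 0 -.092 0 0 0;-.04 0 -.094 0 0 0;0 0 0 0 0 0'|sed -n '2p;4,6p'
python3 -m crank '0 0 0 0 0 0;0 0 0 0 0 0;0 0 0 0 0 0;0 0 0 0 0 0;0 0 0 0 0 0'|sed -n '2p;4,6p'
```

```text
tcp_pos: [0.5254, 0.2102, 0.111]
force: [0.7, -0.4, -0.3]
tcp_pos: [0.526, 0.211, 0.1137]
tool_rot: [0.999, -0.036, 0.001, 0.0]
force: [-0.6, -3.2, 4.7]
finger_gap: 0.313
gripper_force: 39.4
tcp_pos: [0.5213, 0.2114, 0.1239]
force: [3.6, -4.1, -3.6]
finger_gap: 0.311
gripper_force: 39.6
tcp_pos: [0.5214, 0.2114, 0.1235]
force: [3.5, -4.7, -3.4]
finger_gap: 0.307
gripper_force: 39.6
```

```bash
python3 -m crank '.180 0 -.067 0 0 0;.185 0 -.053 0 0 0;.188 0 -.038 0 0 0;.191 0 -.023 0 0 0;.192 0 -.008 0 0 0'|sed -n '2p;4,6p'
python3 -m crank '.192 0 .008 0 0 0;.191 0 .023 0 0 0;.188 0 .038 0 0 0;.185 0 .053 0 0 0;.180 0 .067 0 0 0'|sed -n '2p;4,6p'
python3 -m crank '.05 0 .02 0 0 0;.05 0 .02 0 0 0;0 0 0 0 0 0;0 0 0 0 0 0;0 0 0 0 0 0'|sed -n '2p;4,6p'
```

```text
tcp_pos: [0.5535, 0.2088, 0.1294]
force: [-6.5, -1.8, -4.5]
finger_gap: 0.309
gripper_force: 39.6
tcp_pos: [0.5907, 0.2059, 0.1219]
force: [-6.5, -4.0, -1.5]
finger_gap: 0.312
gripper_force: 39.8
tcp_pos: [0.5935, 0.2057, 0.1202]
force: [-7.9, -3.1, -1.9]
finger_gap: 0.314
gripper_force: 39.8
```

```bash
python3 -m crank '0 0 0 0 0 0;0 0 0 0 0 0;0 0 0 0 0 0;0 0 0 0 0 0;0 0 0 0 0 0' 1|tail -2
python3 -m crank '0 0 -.4 0 0 0;0 0 -.8 0 0 0;0 0 -.8 0 0 0;0 0 -.8 0 0 0;0 0 -.8 0 0 0'|tail -2
python3 -m crank '-.9 .9 -.4 0 0 0;-.9 .9 -.4 0 0 0;-.9 .9 0 0 0 0;0 0 0 0 0 0;0 0 0 0 0 0'|tail -2
python3 - <<'E'
from h import *
S=st(); s=snap('wrist','w15.png'); P=cloud(s); M=R.from_quat(S['tool_rot']).as_matrix(); b=M[:,1]*.0016
h=cv2.cvtColor(s['image'],cv2.COLOR_RGB2HSV); m=((h[...,0]<6)|(h[...,0]>174))&(h[...,1]>150)&(h[...,2]>50)&(P[...,1]>.18)&(P[...,1]<.24)&(P[...,2]>.09)&(P[...,2]<.17)
d=P[m]-b-[.5574,.2074,.055]
a=np.array([np.sin(.4)*.997,-.075*np.sin(.4),np.cos(.4)]); print('along lever',np.percentile(d@a,[1,50,95,99]),np.percentile(P[m],[2,50,98],axis=0).round(4).tolist())
for n,g in(('red',(.5493,.1036)),('yel',(.5415,.0037)),('blue',(.5337,-.0958))):
    r=drum(s,(g+b[:2]),.087); print(n,r[0]-b,r[2:4])
E
```

```text
finger_gap: 0.998
gripper_force: 0.0
finger_gap: 1.001
gripper_force: 0.0
finger_gap: 1.002
gripper_force: 0.0
t67.70 tcp [0.4889 0.1105 0.2964] gap 1.002 gf 0.0 F [ 0.6 -0.3  0.7] ax [[0.997, -0.074, 0.001], [-0.074, -0.997, -0.001], [0.001, 0.0, -1.0]]
along lever [0.06727675 0.09018067 0.09204463 0.11148217] [[0.5718, 0.1911, 0.1221], [0.5847, 0.1999, 0.1392], [0.5998, 0.2149, 0.1447]]
red [0.54883352 0.10247256 0.08700082] (np.float64(-164.6306932297458), np.float64(196.0))
yel [0.54373391 0.00367062 0.08700082] (np.float64(-165.10069436968257), np.float64(194.0))
blue [ 0.53367354 -0.09598487  0.08700082] (np.float64(152.56511987176526), np.float64(152.0))
```

View pics/w15.png

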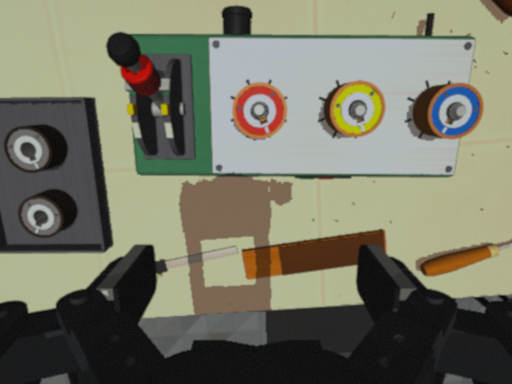

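The picture shows the lever leaning away with its collar down at (140,75). The red, yellow and blue drums are seated at (260,109), (355,108) and (456,110). Both worn drums are side by side in the tray at (33,148) and (45,215).

```bash
python3 -c "
from station import manip; print(manip.sign_off())"
```

```text
the job is handed in; nothing more can be done
None
```

I've handed the job in: the worn drums were taken off with the lever in neutral and are in the tray, the red, yellow and blue drums are seated on their spindles, and the lever is back in drive with its collar down. My last measurements and picture agree with this, but the hand-in returned no verdict.

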